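Move the seasonings to the new rack in mirrored order

TASK

The cook is left-handed, so move the four seasonings from the old wooden rack with the square trays into the empty dark steel rack, one in each bay, in the reverse order from left to right: what stood at the left end goes to the right end, and so on along the row. Keep them upright, set them down gently on the floor of their bays, let go of them, and leave the salt cellar where it is.

Things in the scene. Friction and masses are not known exactly. Their poses are not given: they have to be found in the camera images.
- tall_mill: tall dark brown wooden pepper mill with a small metal knob on top, 58 mm in diameter, 170 mm high; its ball-shaped head, 123 to 159 mm above the origin, is 49 mm wide and does not turn (a good grasp at 141 mm). Loose, upright in its tray. Origin: centre of its underside, 18 mm above the worktop at the start; z up. 0.18 kg
- short_mill: shorter pale wooden pepper mill with a small metal knob on top, 58 mm in diameter, 140 mm high; its head, 102 to 129 mm above the origin, is 48 mm wide and does not turn (a good grasp at 115 mm). Loose, upright in its tray. Origin: centre of its underside, 18 mm above the worktop at the start; z up. 0.18 kg
- jar: closed jar with a label and a grey lid, 102 mm high; body 64 mm wide along its x, 72 mm along its y; lid 66 mm wide, 91 to 102 mm above the origin. Its x points across the row at the start (within 0.12 rad): grasp it that way, at about 85 mm, fingers before and behind the row. Loose, upright in its tray. Origin: centre of its underside, 18 mm above the worktop at the start; z up. 0.5 kg
- spice_jar: small round spice jar with a brown stopper, 41 mm in diameter, 96 mm high (glass body 78 mm high, stopper 35 mm wide); grasp the glass at about 65 mm. Loose, upright in its tray. Origin: centre of its underside, 18 mm above the worktop at the start; z up. 0.11 kg
- tray_tall_mill: square pale wooden tray of the old rack in which the tall mill stands at the start; fixed, so it marks where the tall mill stood. 86 x 86 mm, 14 mm high, walls 3 mm, open above. Origin: centre of its underside, 13 mm above the worktop; inner floor 5 mm above the origin. x across the row (away from the robot), y along the row to the left, z up; all four trays are turned alike
- tray_short_mill: square pale wooden tray of the old rack in which the short mill stands at the start; fixed, so it marks where the short mill stood. 86 x 86 mm, 14 mm high, walls 3 mm, open above. Origin: centre of its underside, 13 mm above the worktop; inner floor 5 mm above the origin. x across the row (away from the robot), y along the row to the left, z up; all four trays are turned alike
- tray_jar: square pale wooden tray of the old rack in which the jar stands at the start; fixed, so it marks where the jar stood. 86 x 86 mm, 14 mm high, walls 3 mm, open above. Origin: centre of its underside, 13 mm above the worktop; inner floor 5 mm above the origin. x across the row (away from the robot), y along the row to the left, z up; all four trays are turned alike
- tray_spice_jar: square pale wooden tray of the old rack in which the spice jar stands at the start; fixed, so it marks where the spice jar stood. 86 x 86 mm, 14 mm high, walls 3 mm, open above. Origin: centre of its underside, 13 mm above the worktop; inner floor 5 mm above the origin. x across the row (away from the robot), y along the row to the left, z up; all four trays are turned alike
- new_rack: low dark steel rack 94 x 366 mm, 18 mm high, fixed on the worktop beside the old rack; 4 mm walls divide it into four bays in a row, 86 x 86 mm inside. Origin: centre of its underside, at worktop height; x across the row (away from the robot), y along the row to the left, z up. Bay centres: x = 0, y = +135, +45, -45, -135 mm; bay floor 6 mm, wall tops 18 mm above the origin
- salt_cellar: round reddish wooden salt cellar, 86 mm in diameter, 70 mm high, loose on the worktop behind the racks; to be left alone. Origin: centre of its underside
Not all that is in view belongs to the job. Leave any orange look-alike of the tall_mill alone.

How it is judged:
By the outcome, as a careful person would: the job done as asked, in the order asked, and still so for the second after the job is handed in, with the robot touching nothing.
It also fails if it takes over 99 s, if anything falls off the work surface, if the arm or the gripper's body presses on something with over 40 N, if the wrist force passes 120 N, or if a joint passes its speed limit or range.

ROBOT

A 6-joint arm with a two-finger parallel gripper is mounted at the origin on a cart in front of the work surface, level with it; the furniture and walls round the work are solid. World frame = base frame: x ahead of the robot, y to its left, z up, the work surface at z = 0. Lengths are in mm, angles in rad, forces in N, time in s.
With the tool pointing down it reaches from about 275 to 750 mm from the base axis. Payload 10.2 kg.
Tool frame: the origin (TCP) lies at the very end of the fingers, on their centre line; the grasp point (between the pads) lies 19 mm behind it; y points along the fingers, x is the direction in which the jaws open and shut, and the axes are right-handed (so a half turn about y gives the same grasp; the last joint's range is limited). The gripper opens to 85 mm and grips with 20 to 120 N. Pads are 22 mm wide; open, the fingers measure 114 mm over their backs; the gripper's body (76 mm by 85 mm) begins 54 mm behind the grasp point. The pads swing forward as they close: fully open they stand 13 mm farther back than shut.
Start: joints at [-1.409, 0.313, 1.498, -0, 1.331, -0.223], TCP at [197.059, -486.62, 231.294] pointing down, gripper open.
Joint ranges: [-2.94, 2.94], [-0.97, 2.17], [0.19, 2.56], [-1.23, 4.37], [0.02, 3.11], [-2.88, 2.88]. Speed limits (rad/s): [2.39, 2.39, 3.01, 3.14, 3.14, 3.14].

INTERFACE

Orientations are given as a unit quaternion [w, x, y, z].
In Python, from rig import telemetry, imaging, ctrl gives the robot as it stands.
- The arm moves only by the shell command python3 -m handwheel 'ROWS' [FORCE]. ROWS is JSON, a list of rows, each an object with "delta_pos": the shift along the tool's x, y, z in cm, a list of three; "twist": the turn, a rotation vector about the tool's x, y, z in rad, a list of three; "jaw": the opening, from 0 (shut) to 1 (fully open). A call has exactly 10 rows; each row is the pose to reach, as a shift and turn from the pose commanded when the call began, along the tool's axes at that moment; what a row does not reach only later rows make up. A row lasts 1/12 s, in which the tool goes at most 41.7 mm and 7.16 degrees, less where a joint would pass 70% of its speed; a pose out of reach is approached as far as the arm can. A call with a gripper value outside its range is refused whole. The fingers move at their own pace and stop on an object; FORCE is the grip in N (left out, the last holds). Time passes only in rows, so rows that repeat a pose let the fingers close, or fill a call up. It gives the time, the measured TCP pose, the force and the opening at its end, in the units of the state.
- telemetry.sense(): the state, without advancing time (a new reading comes with each control period).
- imaging.capture(name): name is "scene" or "top"; returns a dict with "frame" (420x560x3 uint8, red, green, blue), "z_map" (420x560 float32, mm along the optical axis (not along the pixel's ray), 0 where there is no reading), "fx", "fy", "cx", "cy" (pixels), "D" ([k1, k2, p1, p2, k3] as OpenCV has them; the pictures are not rectified), "rvec" (rotation vector, rad) and "tvec" (3), from world to camera coordinates, as OpenCV has them. Camera axes: x right, y down, z forward; pixel columns grow to the right and rows downward; lengths in mm; the calibration is good to about 2 mm. A picture is of the moment at which its call begins.
- ctrl.finish_job(): hands the job in, once; it reports no verdict.
The state is a dict: "time_s": time; "joints": joint angles; "dq": joint speeds; "tau": joint torques, N m; "eef_pos": TCP position; "ee_rot": TCP orientation; "force": force on the tool from outside, world axes, zero at the start; "wrist_torque": the same for the moment, N m; "grip_width": opening from 0.0 (shut) to 1.0 (fully open).
Only numpy, scipy, OpenCV 4.12 (cv2) and the standard library are available. Lean on these libraries where they do the work, as an engineer would, in place of code of your own. Each camera call takes 0.05 s, during which the arm holds its last target.

## Working session

There is one attempt and no reset: what is moved stays moved. The work goes in short steps, Python scripts to look and compute and a shell command to move; the robot and the scene stay as the last step left them, time stands still between calls to the robot, and variables do not carry over. Pictures are saved under pics/ and viewed, and the job is handed in when it is done.

```bash
ls -la; mkdir -p pics
python3 - <<'E'
from rig import telemetry, imaging
import cv2, numpy as np
s=telemetry.sense(); print(s)
for n in ("scene","top"):
    c=imaging.capture(n)
    cv2.imwrite(f"pics/{n}0.png",cv2.cvtColor(c["frame"],cv2.COLOR_RGB2BGR))
    np.savez(f"pics/{n}0.npz",**c)
    R=cv2.Rodrigues(np.array(c["rvec"]))[0]
    print(n,c["fx"],c["fy"],c["cx"],c["cy"],c["D"],"campos",-R.T@np.array(c["tvec"]).ravel(),"fwd",R[2], "right",R[0])
E
```

```text
total 12
drwxr-xr-x  3 agent agent 4096 Dec  6 23:20 .
drwxr-xr-x 23 root  root  4096 Dec  6 23:20 ..
drwxr-xr-x  2 agent agent 4096 Dec  6 23:20 pics
{'time_s': 0.0, 'joints': array([-1.40943703e+00,  3.13450713e-01,  1.49842668e+00,  4.50247886e-06,
        1.33098117e+00, -2.23377596e-01]), 'dq': array([-2.17606462e-05, -1.35189343e-03, -4.19747265e-04,  1.60473494e-04,
       -1.24230421e-04,  7.78440372e-04]), 'tau': array([-1.31650384e-03, -4.12260711e+01, -2.59742975e+01, -2.84569214e-04,
        4.08845881e-03, -2.98750592e-05]), 'eef_pos': array([ 197.00033421, -486.36965749,  230.73861982]), 'ee_rot': array([ 0.58669605, -0.58604166,  0.39549062, -0.39487984]), 'force': array([-0.00249455, -0.4216871 , -0.39556873]), 'wrist_torque': array([-0.01944676,  0.0385358 , -0.04367394]), 'grip_width': 0.9995108195831304}
scene 514.0565992142892 514.0565992142892 283.62058508635175 205.3419973433591 [-0.13040325  0.          0.          0.          0.        ] campos [ -54.21021788 -784.87186018 1156.96932464] fwd [ 0.39664663  0.51796394 -0.75788179] right [ 0.78629062 -0.61776438 -0.01068787]
top 437.2756154588371 437.2756154588371 282.4747956204725 204.03181333080556 [-0.12366932  0.          0.          0.          0.        ] campos [ 395.77760712   -1.64314329 1171.538305  ] fwd [ 0.09091915 -0.01121379 -0.99579514] right [-0.01622784 -0.99982051  0.00977747]
```

View pics/scene0.png

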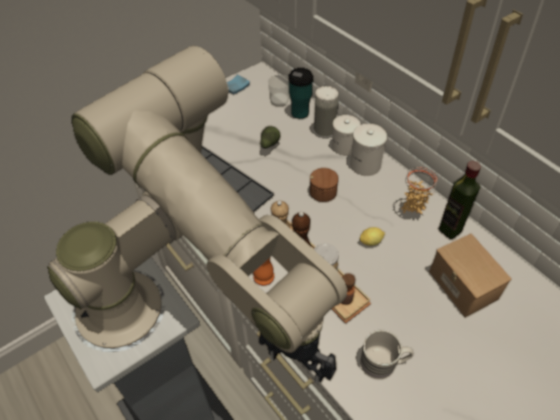

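View pics/top0.png

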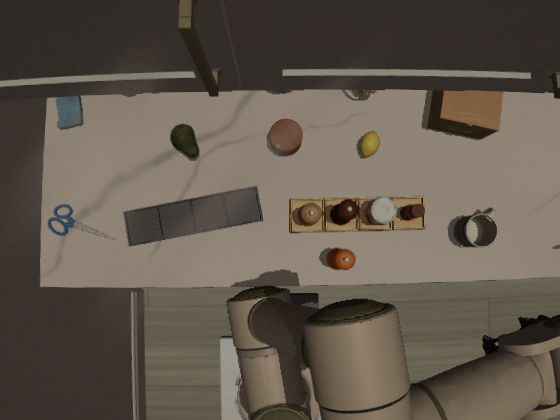

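The top view shows, from left to right, the pale short mill (310,214), dark tall mill (345,210), jar (382,211) and spice jar (413,212) in the wooden trays. The empty dark rack is at (193,216), turned by about 8°. The orange look-alike is at (342,259), in front of the row, and the salt cellar is at (286,136). I'll enlarge this to confirm and measure.

```bash
cat > h.py <<'E'
import numpy as np, cv2
from scipy.spatial.transform import Rotation as Ro
def load(f): 
    d=np.load(f); return {k:d[k] for k in d.files}
def cast(c,uv,z):
    uv=np.asarray(uv,float).reshape(-1,1,2)
    K=np.array([[c["fx"],0,c["cx"]],[0,c["fy"],c["cy"]],[0,0,1]],float)
    n=cv2.undistortPoints(uv,K,np.asarray(c["D"],float)).reshape(-1,2)
    R=cv2.Rodrigues(np.asarray(c["rvec"],float))[0]; o=-R.T@np.asarray(c["tvec"],float).ravel()
    d=np.c_[n,np.ones(len(n))]@R
    t=(np.asarray(z,float)-o[2])/d[:,2]
    return o+d*t[:,None]
def cloud(c):
    h,w=c["z_map"].shape
    u,v=np.meshgrid(np.arange(w),np.arange(h))
    K=np.array([[c["fx"],0,c["cx"]],[0,c["fy"],c["cy"]],[0,0,1]],float)
    n=cv2.undistortPoints(np.c_[u.ravel(),v.ravel()].astype(float).reshape(-1,1,2),K,np.asarray(c["D"],float)).reshape(-1,2)
    R=cv2.Rodrigues(np.asarray(c["rvec"],float))[0]
    z=c["z_map"].ravel()[:,None]
    P=(np.c_[n,np.ones(len(n))]*z-np.asarray(c["tvec"],float).ravel())@R
    P[z.ravel()==0]=np.nan
    return P.reshape(h,w,3)
E
python3 - <<'E'
from h import *
c=load("pics/top0.npz"); P=cloud(c)
im=cv2.cvtColor(c["frame"],cv2.COLOR_RGB2BGR)
cv2.imwrite("pics/crop1.png",cv2.resize(im[180:280,280:435],None,fx=5,fy=5,interpolation=cv2.INTER_CUBIC))
cv2.imwrite("pics/crop2.png",cv2.resize(im[175:255,115:270],None,fx=5,fy=5,interpolation=cv2.INTER_CUBIC))
print("table z",np.nanmedian(P[100:180,230:260,2]))
for n,(u,v) in dict(short=(311,213),tall=(347,209),jar=(383,209),spice=(417,211),orange=(345,258),salt=(286,136)).items():
    print(n,P[v,u].round(), P[v-12:v+13,u-14:u+15,2].max().round())
E
```

```text
table z 1.9535751096622813
short [466. -79. 157.] nan
tall [ 472. -159.  186.] nan
jar [ 476. -258.  118.] nan
spice [ 470. -345.  113.] nan
orange [ 361. -154.  172.] nan
salt [672. -26.  68.] nan
```

View pics/crop1.png

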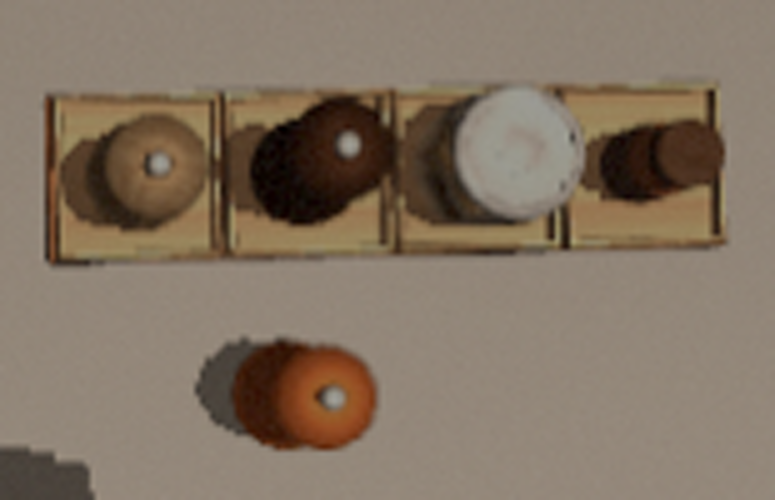

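View pics/crop2.png

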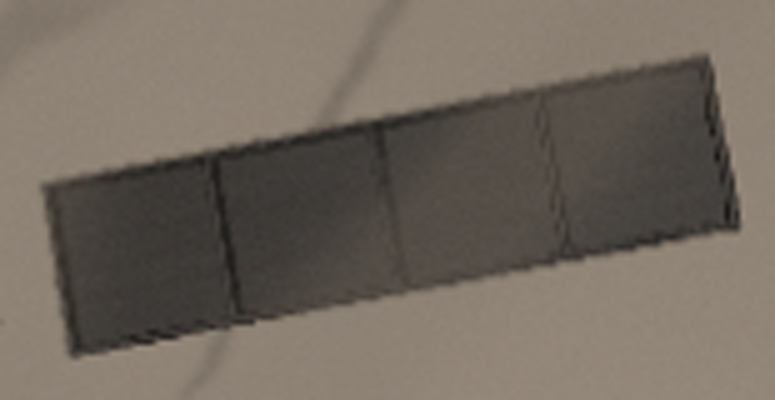

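Confirmed in the crops: the row from left to right is short mill (pale), tall mill (dark brown), jar and spice jar. The orange mill stands outside the trays and is left alone. Targets in the rack, left to right: spice jar, jar, tall mill, short mill. Next I'll measure positions with rays.

```bash
cat > meas.py <<'E'
from h import *
def blob(mask,box):
    u0,v0,u1,v1=box; m=np.zeros_like(mask); m[v0:v1,u0:u1]=mask[v0:v1,u0:u1]
    n,l,s,ce=cv2.connectedComponentsWithStats(m.astype(np.uint8))
    k=1+np.argmax(s[1:,4]); return l==k, ce[k], s[k]
def edges(c,mask,zs):
    # returns lines for L,R,F(ar),N(ear) edges in world; zs dict
    ct=max(cv2.findContours(mask.astype(np.uint8),cv2.RETR_EXTERNAL,cv2.CHAIN_APPROX_NONE)[0],key=cv2.contourArea)
    hull=cv2.convexHull(ct); pts=ct.reshape(-1,2).astype(float)
    box=cv2.boxPoints(cv2.minAreaRect(ct)); ctr=box.mean(0)
    out={}
    for i in range(4):
        a,b=box[i],box[(i+1)%4]; d=(b-a)/np.linalg.norm(b-a); n=np.array([-d[1],d[0]])
        mid=(a+b)/2-ctr
        name=("L" if mid[0]<0 else "R") if abs(mid[0])>abs(mid[1]) else ("F" if mid[1]<0 else "N")
        t=(pts-a)@d; q=np.abs((pts-a)@n); L=np.linalg.norm(b-a)
        # contour pixels are inside: half-pixel shift outward
        sel=(t>.1*L)&(t<.9*L)&(q<3)
        p=pts[sel]+0.5*(mid/np.linalg.norm(mid))
        W=cast(c,p,zs[name])[:,:2]
        vx,vy,x,y=cv2.fitLine(W.astype(np.float32),cv2.DIST_HUBER,0,.01,.01).ravel()
        out[name]=(np.array([x,y]),np.array([vx,vy]),len(W))
    return out
E
python3 - <<'E'
from meas import *
c=load("pics/top0.npz"); P=cloud(c)
f=c["frame"].astype(int); hsv=cv2.cvtColor(c["frame"],cv2.COLOR_RGB2HSV); v=f.max(2); sat=hsv[...,1]
def rect(m,zs):
    e=edges(c,m,zs)
    for k,(p,d,n) in e.items(): print("  ",k,p.round(1),"dir",np.degrees(np.arctan2(d[1],d[0])).round(2),n)
    X=lambda a,b:(lambda A:e[a][0]+e[a][1]*A[0])(np.linalg.solve(np.c_[e[a][1],-e[b][1]],e[b][0]-e[a][0]))
    co=dict(LF=X("L","F"),RF=X("R","F"),RN=X("R","N"),LN=X("L","N"))
    print("  ",{k:w.round(1) for k,w in co.items()})
    ctr=sum(co.values())/4
    dl=(co["LF"]+co["LN"]-co["RF"]-co["RN"])/2
    dx=(co["LF"]+co["RF"]-co["LN"]-co["RN"])/2
    print("  centre",ctr.round(1),"len",np.linalg.norm(dl).round(1),"wid",np.linalg.norm(dx).round(1),"yaw",np.arctan2(-dl[0],dl[1]).round(4))
    return ctr,np.arctan2(-dl[0],dl[1])
# rack
m,ce,s=blob(v<105,(110,170,275,255)); print("rack",s)
ctr,yaw=rect(m,dict(L=18,F=18,R=0,N=0))
ex=np.array([np.cos(yaw),np.sin(yaw)]);ey=np.array([-ex[1],ex[0]])
for b in (135,45,-45,-135): print("bay",(ctr+b*ey).round(1))
# trays + contents
m,ce,s=blob((sat>75),(284,192,430,236)); m=cv2.morphologyEx(m.astype(np.uint8),cv2.MORPH_CLOSE,np.ones((5,5)));print("trays",s)
rect(m,dict(L=13,F=27,R=27,N=20))
# knobs
w=(f.min(2)>150)|((sat<40)&(v>140))
for n,box,z in (("short",(304,206,320,220),158-3),("tall",(342,203,356,216),188-3),("orange",(340,254,352,265),185)):
    g=c["frame"][box[1]:box[3],box[0]:box[2]].astype(int); s_=(g[...,2]-0.5*g[...,0]); s_=np.clip(s_-np.percentile(s_,85),0,None)
    yy,xx=np.mgrid[box[1]:box[3],box[0]:box[2]]
    uv=((xx*s_).sum()/s_.sum(),(yy*s_).sum()/s_.sum()); print(n,np.round(uv,1),cast(c,[uv],z).round(1))
# jar lid
m,ce,s=blob((sat<45)&(v>115),(366,192,400,228)); (u,vv),r=cv2.minEnclosingCircle(np.argwhere(m)[:,::-1].astype(np.float32))
print("jar",s,ce,(u,vv,r),cast(c,[ce,(u,vv),(u-r,vv),(u+r,vv)],120).round(1))
# spice by depth
for z0,z1,box in ((105,130,(400,195,430,225)),(110,130,(364,190,402,228))):
    m=(P[...,2]>z0)&(P[...,2]<z1); m,ce,s=blob(m,box); print("depth blob",s,ce, np.nanmedian(P[m],0).round(1),(np.nanmin(P[m],0)+np.nanmax(P[m],0))/2)
E
```

```text
rack [ 123  186  140   61 4833]
   F [520.2 233.6] dir -79.93 108
   R [507.9  46.1] dir 10.59 28
   N [427.7 221.2] dir -79.69 108
   L [441.3 405.6] dir 9.85 28
   {'LF': array([488.2, 413.7], dtype=float32), 'RF': array([552. ,  54.4], dtype=float32), 'RN': array([461.1,  37.4], dtype=float32), 'LN': array([395.6, 397.6], dtype=float32)}
  centre [474.2 225.8] len 365.6 wid 93.2 yaw 0.1778
bay [450.3 358.6]
bay [466.3 270.1]
bay [482.2 181.5]
bay [498.1  92.9]
trays [ 289  196  137   37 3873]
   F [ 514.8 -201.5] dir -89.63 109
   R [ 468.1 -392.1] dir 0.47 26
   N [ 427.3 -211.7] dir -89.73 109
   L [475.8 -30.3] dir -1.0 26
   {'LF': array([513.7, -30.9], dtype=float32), 'RF': array([ 516. , -391.7], dtype=float32), 'RN': array([ 428.1, -392.4], dtype=float32), 'LN': array([426.5, -29.4], dtype=float32)}
  centre [ 471.1 -211.1] len 361.9 wid 87.5 yaw 0.0056
short [311.6 212.2] [[468.4 -80.7 155. ]]
tall [349.2 208.5] [[ 473.4 -164.4  185. ]]
orange [346.3 259.2] [[ 358.8 -154.5  185. ]]
jar [371 197  26  27 508] [383.47244094 209.7992126 ] (383.5, 210.0, 13.238302230834961) [[ 473.9 -259.   120. ]
 [ 473.4 -259.1  120. ]
 [ 474.  -226.5  120. ]
 [ 472.9 -291.9  120. ]]
depth blob [411 204  14  13 146] [417.36986301 210.17808219] [ 472.4 -345.2  113.1] [ 472.60496675 -346.76094294  112.32314728]
depth blob [370 198  27  26 544] [383.14705882 210.12132353] [ 473.4 -258.2  118.9] [ 472.72867397 -259.21414574  118.19492877]
```

```bash
cat > go.py <<'E'
import sys
from h import *
from rig import telemetry
# go.py x y z yaw : delta from current measured TCP pose to jaw axis yaw (tool x along world [cos,sin]) in tool axes, cm and rad
def pose():
    s=telemetry.sense(); q=s["ee_rot"]; R=Ro.from_quat([q[1],q[2],q[3],q[0]]); return s,np.array(s["eef_pos"]),R
def show():
    s,p,R=pose(); M=R.as_matrix()
    print("t %.2f tcp"%s["time_s"],p.round(1),"jawyaw %.4f down"%np.arctan2(M[1,0],M[0,0]),M[:,1].round(4),"F",s["force"].round(1),"w %.3f"%s["grip_width"],"j",s["joints"].round(2))
def target(yaw):
    x=np.array([np.cos(yaw),np.sin(yaw),0]); y=np.array([0,0,-1.]); return Ro.from_matrix(np.c_[x,y,np.cross(x,y)])
def delta(x,y,z,yaw):
    s,p,R=pose()
    yaws=[yaw,yaw+np.pi]
    T=min((target(a) for a in yaws),key=lambda T:(R.inv()*T).magnitude())
    print("dpos cm",(R.inv().apply(np.array([x,y,z])-p)/10).round(2),"twist",(R.inv()*T).as_rotvec().round(3))
if __name__=="__main__":
    show()
    a=[float(v) for v in sys.argv[1:]]
    for i in range(0,len(a),4): delta(*a[i:i+4])
E
python3 go.py 473 -346 231 0 473 -346 63 0
```

```text
t 0.10 tcp [ 197.  -486.4  230.8] jawyaw -1.1860 down [-2.0e-04  1.1e-03 -1.0e+00] F [-0.1 -0.3 -0.3] w 1.000 j [-1.41  0.31  1.5  -0.    1.33 -0.22]
dpos cm [-2.650e+00 -1.000e-02  3.085e+01] twist [-1.000e-03 -1.186e+00 -1.000e-03]
dpos cm [-2.63 16.79 30.85] twist [-1.000e-03 -1.186e+00 -1.000e-03]
```

```bash
python3 -m handwheel '[{"delta_pos":[-0.26,0,3.1],"twist":[0,-0.12,0],"jaw":1},{"delta_pos":[-0.53,0,6.2],"twist":[0,-0.24,0],"jaw":1},{"delta_pos":[-0.8,0,9.3],"twist":[0,-0.36,0],"jaw":1},{"delta_pos":[-1.06,0,12.4],"twist":[0,-0.48,0],"jaw":1},{"delta_pos":[-1.33,0,15.5],"twist":[0,-0.6,0],"jaw":1},{"delta_pos":[-1.6,0,18.6],"twist":[0,-0.72,0],"jaw":1},{"delta_pos":[-1.9,0,22],"twist":[0,-0.84,0],"jaw":1},{"delta_pos":[-2.2,0,25],"twist":[0,-0.96,0],"jaw":1},{"delta_pos":[-2.5,0,28],"twist":[0,-1.08,0],"jaw":1},{"delta_pos":[-2.65,0,30.85],"twist":[0,-1.186,0],"jaw":1}]' 40; python3 go.py 473 -346 63 0
```

```text
time_s: 0.93
eef_pos: [474.4, -345.0, 231.0]
ee_rot: [0.707, -0.707, -0.002, 0.002]
force: [-0.4, -0.4, 0.2]
grip_width: 0.999
t 0.93 tcp [ 474.4 -345.   231. ] jawyaw 0.0065 down [-5.e-04  6.e-04 -1.e+00] F [-0.4 -0.4  0.2] w 0.999 j [-0.83  0.45  1.3   0.    1.39 -0.83]
dpos cm [-0.13 16.8  -0.11] twist [-0.001  0.006 -0.   ]
```

Run:
```python
from rig import imaging
import cv2,numpy as np
c=imaging.capture("scene"); np.savez("pics/scene1.npz",**c)
im=cv2.cvtColor(c["frame"],cv2.COLOR_RGB2BGR)[100:350,180:450]
cv2.imwrite("pics/scene1.png",cv2.resize(im,None,fx=2.4,fy=2.4,interpolation=cv2.INTER_CUBIC))
```

```text
(no output)
```

View pics/scene1.png

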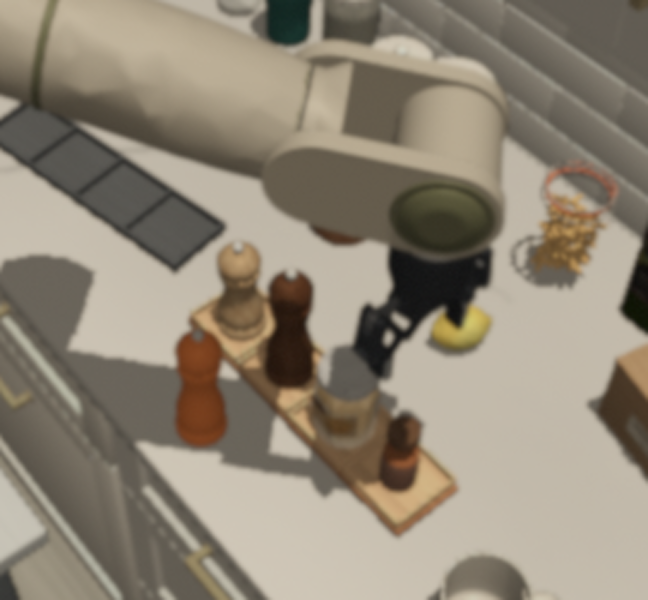

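The scene view shows all four in their trays with the orange mill standing in front: short mill knob at (279,202), tall mill knob at (301,213), spice stopper top at (350,274). The rack's right end is at crop (222,228). I'll cross-check these against the top view.

Run:
```python
from h import *
c=load("pics/scene1.npz")
f=lambda x,y:(180+x/2.4,100+y/2.4)
for n,p,z in (("short",(238,246),155),("tall",(291,272),185),("spice",(407,418),114),("jar",(351,362),120),("rackRF",(223,227),18),("rackRN",(177,268),18)):
    print(n,cast(c,[f(*p)],z).round(1))
```

```text
short [[467.2 -85.3 155. ]]
tall [[ 472.3 -168.1  185. ]]
spice [[ 480.6 -343.1  114. ]]
jar [[ 479.1 -258.9  120. ]]
rackRF [[543.1  46.7  18. ]]
rackRN [[459.4  28.6  18. ]]
```

```bash
python3 -m handwheel '[{"delta_pos":[-0.05,1.5,-0.1],"twist":[0,0,0],"jaw":1},{"delta_pos":[-0.1,3.5,-0.1],"twist":[0,0,0],"jaw":1},{"delta_pos":[-0.13,5.5,-0.11],"twist":[0,0,0],"jaw":1},{"delta_pos":[-0.13,7.5,-0.11],"twist":[0,0,0],"jaw":1},{"delta_pos":[-0.13,9.5,-0.11],"twist":[0,0,0],"jaw":1},{"delta_pos":[-0.13,11.5,-0.11],"twist":[0,0,0],"jaw":1},{"delta_pos":[-0.13,13.5,-0.11],"twist":[0,0,0],"jaw":1},{"delta_pos":[-0.13,15.2,-0.11],"twist":[0,0,0],"jaw":1},{"delta_pos":[-0.13,16.2,-0.11],"twist":[0,0,0],"jaw":1},{"delta_pos":[-0.13,16.8,-0.11],"twist":[0,0,0],"jaw":1}]' 40; python3 go.py 473 -346 63 0
```

```text
time_s: 1.82
eef_pos: [471.3, -346.9, 61.9]
ee_rot: [0.708, -0.707, 0.001, 0.0]
force: [0.7, 0.0, 0.6]
grip_width: 1.0
t 1.82 tcp [ 471.3 -346.9   61.9] jawyaw -0.0001 down [-0.0014  0.0016 -1.    ] F [0.7 0.  0.6] w 1.000 j [-0.83  0.62  1.5   0.    1.02 -0.83]
dpos cm [ 0.17 -0.11  0.09] twist [-0.002 -0.    -0.001]
```

Run:
```python
from h import *
c=load("pics/scene1.npz")
im=cv2.cvtColor(c["frame"],cv2.COLOR_RGB2BGR)
cv2.imwrite("pics/crop3.png",cv2.resize(im[135:225,175:285],None,fx=6,fy=6,interpolation=cv2.INTER_CUBIC))
P=cloud(c); print(P[200,260],P[190,245])
t=load("pics/top0.npz");Q=cloud(t); print("top depth near rack",Q[215,200],Q[170,200])
```

```text
[507.78780569  64.83358807   2.60262169] [496.06862858 125.94893009   2.82421019]
top depth near rack [476.09176225 206.5343341    6.02075165] [598.54036193 207.32293236   3.14690686]
```

View pics/crop3.png

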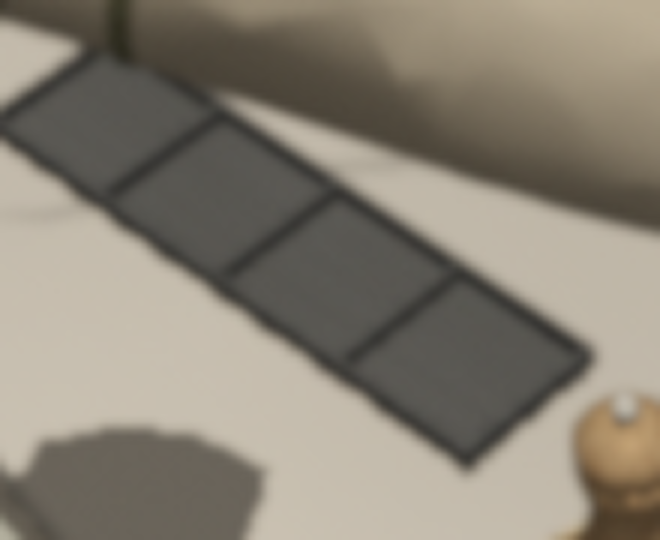

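Run:
```python
from h import *
c=load("pics/scene1.npz")
f=lambda x,y:(175+(x+.5)/6-.5,135+(y+.5)/6-.5)
for z in (18,10):
  print(z,cast(c,[f(*p) for p in ((222,116),(340,192),(458,274),(105,195),(225,277),(345,362),(282.5,236))],z).round(1).tolist())
print(cast(c,[f(594,354),f(467,468)],0).round(1), cast(c,[f(594,354)],18))
t=load("pics/top0.npz")
g=lambda x,y:(115+(x+.5)/5-.5,175+(y+.5)/5-.5)
print("top",cast(t,[g(*p) for p in ((213,155),(380,125),(541,95),(240,315),(405,283),(568,255))],18).round(1).tolist())
```

```text
18 [[495.8, 310.3, 18.0], [512.7, 222.5, 18.0], [526.4, 135.6, 18.0], [415.1, 298.7, 18.0], [432.2, 208.8, 18.0], [447.2, 121.9, 18.0], [471.4, 214.6, 18.0]]
10 [[499.6, 318.0, 10.0], [516.7, 229.5, 10.0], [530.4, 142.1, 10.0], [418.4, 306.3, 10.0], [435.6, 215.7, 10.0], [450.7, 128.3, 10.0], [475.1, 221.6, 10.0]]
[[556.6  61.8   0. ]
 [462.4  41.1   0. ]] [[547.10014609  48.65444556  18.        ]]
top [[502.0, 319.7, 18.0], [516.7, 229.6, 18.0], [531.4, 143.5, 18.0], [416.6, 304.5, 18.0], [432.5, 216.2, 18.0], [446.1, 129.6, 18.0]]
```

The two views agree on the rack to about 2 mm, once the scene's dark bands are read as wall sides at mid height. The tool is at the spice jar, so I'll close gently.

```bash
python3 -m handwheel '[{"delta_pos":[0.1,0,0.05],"twist":[0,0,0],"jaw":0.8},{"delta_pos":[0.15,0,0.05],"twist":[0,0,0],"jaw":0.7},{"delta_pos":[0.15,0,0.05],"twist":[0,0,0],"jaw":0.6},{"delta_pos":[0.15,0,0.05],"twist":[0,0,0],"jaw":0.5},{"delta_pos":[0.15,0,0.05],"twist":[0,0,0],"jaw":0.4},{"delta_pos":[0.15,0,0.05],"twist":[0,0,0],"jaw":0.3},{"delta_pos":[0.15,0,0.05],"twist":[0,0,0],"jaw":0.3},{"delta_pos":[0.15,0,0.05],"twist":[0,0,0],"jaw":0.3},{"delta_pos":[0.15,0,0.05],"twist":[0,0,0],"jaw":0.3},{"delta_pos":[0.15,0,0.05],"twist":[0,0,0],"jaw":0.3}]' 40; python3 go.py 473 -346 300 0 450.3 357.8 300 0.178
```

```text
time_s: 2.65
eef_pos: [473.5, -347.3, 64.5]
ee_rot: [-0.707, 0.708, 0.0, 0.0]
force: [-1.4, 1.2, 6.6]
grip_width: 0.451
t 2.65 tcp [ 473.5 -347.3   64.5] jawyaw 0.0001 down [ 0.0011 -0.0014 -1.    ] F [-1.4  1.2  6.6] w 0.451 j [-0.83  0.62  1.49 -0.    1.03 -0.83]
dpos cm [ -0.03 -23.55   0.1 ] twist [0.001 0.    0.001]
dpos cm [ -2.29 -23.66  70.48] twist [ 0.002 -0.178  0.001]
```

```bash
python3 -m handwheel '[{"delta_pos":[0,-0.5,0],"twist":[0,0,0],"jaw":0.3},{"delta_pos":[0,-1.5,0],"twist":[0,0,0],"jaw":0.3},{"delta_pos":[0,-3.5,0],"twist":[0,0,0],"jaw":0.3},{"delta_pos":[0,-6.5,0],"twist":[0,0,0],"jaw":0.3},{"delta_pos":[0,-10,0],"twist":[0,0,0],"jaw":0.3},{"delta_pos":[0,-13.5,0],"twist":[0,0,0],"jaw":0.3},{"delta_pos":[0,-17,0],"twist":[0,0,0],"jaw":0.3},{"delta_pos":[0,-20,0],"twist":[0,0,0],"jaw":0.3},{"delta_pos":[0,-22,0],"twist":[0,0,0],"jaw":0.3},{"delta_pos":[0,-23.5,0],"twist":[0,0,0],"jaw":0.3}]' 40; python3 go.py  450.3 357.8 300 0.178
python3 - <<'E'
from rig import imaging
import cv2,numpy as np
c=imaging.capture("scene")
im=cv2.cvtColor(c["frame"],cv2.COLOR_RGB2BGR)[150:350,250:420]
cv2.imwrite("pics/scene2.png",cv2.resize(im,None,fx=3,fy=3,interpolation=cv2.INTER_CUBIC))
E
```

```text
time_s: 3.48
eef_pos: [473.3, -346.8, 301.8]
ee_rot: [-0.706, 0.708, 0.001, 0.001]
force: [0.1, 0.1, -0.8]
grip_width: 0.454
t 3.48 tcp [ 473.3 -346.8  301.8] jawyaw 0.0001 down [ 0.0026 -0.0027 -1.    ] F [ 0.1  0.1 -0.8] w 0.454 j [-0.83  0.42  1.17  0.    1.55 -0.83]
dpos cm [-2.300e+00 -2.000e-02  7.046e+01] twist [ 0.003 -0.178  0.002]
```

View pics/scene2.png

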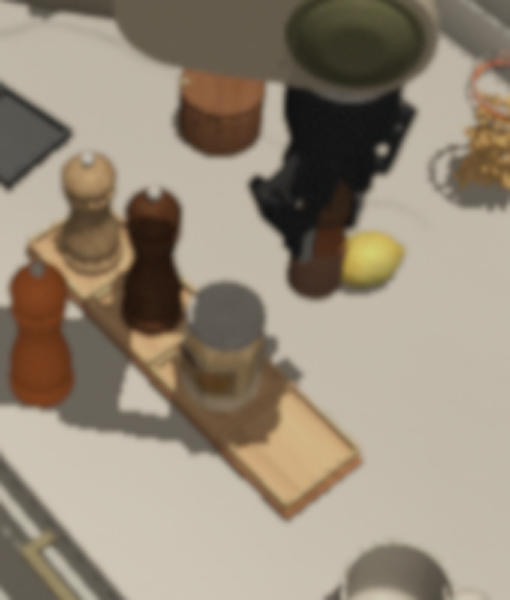

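The spice jar is held upright between the fingers (crop 315,270), and its tray is now empty. I'll carry it to the left end.

```bash
python3 -m handwheel '[{"delta_pos":[0,0,1],"twist":[0,0,0],"jaw":0.3},{"delta_pos":[-0.1,0,3],"twist":[0,-0.01,0],"jaw":0.3},{"delta_pos":[-0.2,0,6],"twist":[0,-0.02,0],"jaw":0.3},{"delta_pos":[-0.3,0,10],"twist":[0,-0.03,0],"jaw":0.3},{"delta_pos":[-0.45,0,14],"twist":[0,-0.04,0],"jaw":0.3},{"delta_pos":[-0.6,0,18],"twist":[0,-0.05,0],"jaw":0.3},{"delta_pos":[-0.75,0,22],"twist":[0,-0.06,0],"jaw":0.3},{"delta_pos":[-0.9,0,26],"twist":[0,-0.07,0],"jaw":0.3},{"delta_pos":[-1,0,30],"twist":[0,-0.08,0],"jaw":0.3},{"delta_pos":[-1.1,0,34],"twist":[0,-0.09,0],"jaw":0.3}]' 40; python3 go.py  450.3 357.8 300 0.178
```

```text
time_s: 4.37
eef_pos: [460.8, -4.3, 297.1]
ee_rot: [0.707, -0.706, -0.031, 0.033]
force: [1.8, -0.4, -1.5]
grip_width: 0.452
t 4.37 tcp [460.8  -4.3 297.1] jawyaw 0.0904 down [-1.9e-03  8.0e-04 -1.0e+00] F [ 1.8 -0.4 -1.5] w 0.452 j [-0.26  0.13  1.56  0.    1.46 -0.36]
dpos cm [ 2.23 -0.26 36.16] twist [-0.001 -0.088 -0.002]
```

```bash
python3 -m handwheel '[{"delta_pos":[0.25,0,4],"twist":[0,-0.01,0],"jaw":0.3},{"delta_pos":[0.5,0,8],"twist":[0,-0.02,0],"jaw":0.3},{"delta_pos":[0.75,0,12],"twist":[0,-0.03,0],"jaw":0.3},{"delta_pos":[1,0,16],"twist":[0,-0.04,0],"jaw":0.3},{"delta_pos":[1.25,0,20],"twist":[0,-0.05,0],"jaw":0.3},{"delta_pos":[1.5,0,24],"twist":[0,-0.06,0],"jaw":0.3},{"delta_pos":[1.75,0,28],"twist":[0,-0.07,0],"jaw":0.3},{"delta_pos":[2,0,32],"twist":[0,-0.08,0],"jaw":0.3},{"delta_pos":[2.15,0,35],"twist":[0,-0.088,0],"jaw":0.3},{"delta_pos":[2.23,0,36.2],"twist":[0,-0.088,0],"jaw":0.3}]' 40; python3 go.py  450.3 357.8 52.5 0.178
```

```text
time_s: 5.2
eef_pos: [449.8, 359.1, 296.5]
ee_rot: [-0.704, 0.704, 0.063, -0.065]
force: [-1.0, -1.1, -0.8]
grip_width: 0.448
t 5.20 tcp [449.8 359.1 296.5] jawyaw 0.1820 down [-2.9e-03 -4.0e-04 -1.0e+00] F [-1.  -1.1 -0.8] w 0.448 j [0.47 0.39 1.22 0.   1.53 0.29]
dpos cm [ 0.09 24.4  -0.14] twist [-0.     0.004 -0.003]
```

```bash
python3 -m handwheel '[{"delta_pos":[0,1,-0.05],"twist":[0,0,0],"jaw":0.3},{"delta_pos":[0,3.5,-0.1],"twist":[0,0,0],"jaw":0.3},{"delta_pos":[0,6.5,-0.1],"twist":[0,0,0],"jaw":0.3},{"delta_pos":[0,9.5,-0.1],"twist":[0,0,0],"jaw":0.3},{"delta_pos":[0,12.5,-0.1],"twist":[0,0,0],"jaw":0.3},{"delta_pos":[0,15.5,-0.1],"twist":[0,0,0],"jaw":0.3},{"delta_pos":[0,18.5,-0.1],"twist":[0,0,0],"jaw":0.3},{"delta_pos":[0,21,-0.1],"twist":[0,0,0],"jaw":0.3},{"delta_pos":[0,22.4,-0.1],"twist":[0,0,0],"jaw":0.3},{"delta_pos":[0,22.6,-0.1],"twist":[0,0,0],"jaw":0.3}]' 40; python3 go.py  450.3 357.8 52.5 0.178;  python3 - <<'E'
from rig import imaging
import cv2,numpy as np
c=imaging.capture("top")
im=cv2.cvtColor(c["frame"],cv2.COLOR_RGB2BGR)[165:265,105:275]
cv2.imwrite("pics/top1.png",cv2.resize(im,None,fx=4.5,fy=4.5,interpolation=cv2.INTER_CUBIC))
E
```

```text
time_s: 6.03
eef_pos: [450.1, 352.3, 68.7]
ee_rot: [-0.703, 0.705, 0.06, -0.065]
force: [-0.5, -1.4, -1.5]
grip_width: 0.452
t 6.03 tcp [450.1 352.3  68.7] jawyaw 0.1765 down [-0.0062 -0.0034 -1.    ] F [-0.5 -1.4 -1.5] w 0.452 j [ 0.46  0.59  1.54 -0.    1.02  0.28]
dpos cm [0.13 1.62 0.54] twist [ 0.002 -0.001 -0.007]
```

View pics/top1.png

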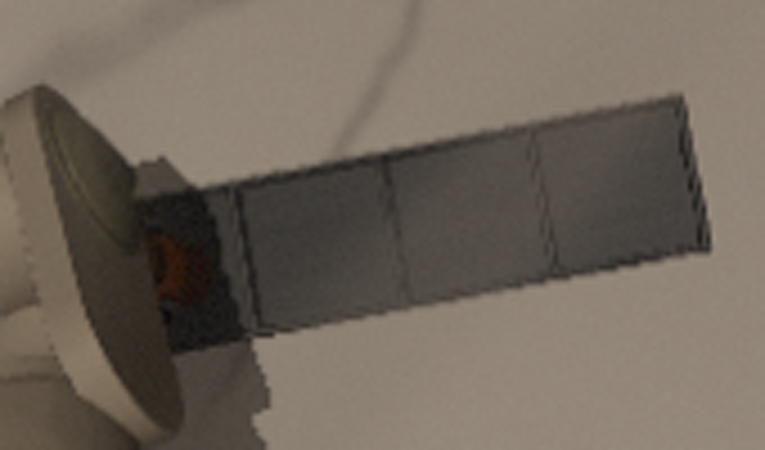

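The top view shows the spice jar (crop 185,270) above the left bay, a little right of its centre. I'll correct by 5 mm and lower slowly.

```bash
python3 -m handwheel '[{"delta_pos":[0,0,0.25],"twist":[0,0,0],"jaw":0.3},{"delta_pos":[0.1,0,0.4],"twist":[0,0,0],"jaw":0.3},{"delta_pos":[0.1,0.2,0.4],"twist":[0,0,0],"jaw":0.3},{"delta_pos":[0.1,0.4,0.4],"twist":[0,0,0],"jaw":0.3},{"delta_pos":[0.1,0.6,0.4],"twist":[0,0,0],"jaw":0.3},{"delta_pos":[0.1,0.8,0.4],"twist":[0,0,0],"jaw":0.3},{"delta_pos":[0.1,1,0.4],"twist":[0,0,0],"jaw":0.3},{"delta_pos":[0.1,1.1,0.4],"twist":[0,0,0],"jaw":0.3},{"delta_pos":[0.1,1.2,0.4],"twist":[0,0,0],"jaw":0.3},{"delta_pos":[0.1,1.2,0.4],"twist":[0,0,0],"jaw":0.3}]' 40; python3 go.py  450.3 357.8 52.5 0.178
```

```text
time_s: 6.92
eef_pos: [452.3, 358.8, 60.1]
ee_rot: [-0.704, 0.704, 0.063, -0.063]
force: [-0.6, 0.7, -1.2]
grip_width: 0.447
t 6.92 tcp [452.3 358.8  60.1] jawyaw 0.1780 down [-3.e-04 -1.e-04 -1.e+00] F [-0.6  0.7 -1.2] w 0.447 j [0.47 0.61 1.53 0.   1.01 0.29]
dpos cm [-0.22  0.76 -0.06] twist [ 0. -0. -0.]
```

```bash
python3 -m handwheel '[{"delta_pos":[-0.05,0.1,-0.05],"twist":[0,0,0],"jaw":0.3},{"delta_pos":[-0.1,0.2,-0.05],"twist":[0,0,0],"jaw":0.3},{"delta_pos":[-0.15,0.3,-0.05],"twist":[0,0,0],"jaw":0.3},{"delta_pos":[-0.15,0.4,-0.05],"twist":[0,0,0],"jaw":0.3},{"delta_pos":[-0.15,0.5,-0.05],"twist":[0,0,0],"jaw":0.3},{"delta_pos":[-0.15,0.6,-0.05],"twist":[0,0,0],"jaw":0.3},{"delta_pos":[-0.15,0.65,-0.05],"twist":[0,0,0],"jaw":0.3},{"delta_pos":[-0.15,0.7,-0.05],"twist":[0,0,0],"jaw":0.3},{"delta_pos":[-0.15,0.7,-0.05],"twist":[0,0,0],"jaw":0.3},{"delta_pos":[-0.15,0.7,-0.05],"twist":[0,0,0],"jaw":0.3}]' 40; python3 go.py  450.3 357.8 52.5 0.178
```

```text
time_s: 7.75
eef_pos: [451.0, 358.3, 54.5]
ee_rot: [0.704, -0.704, -0.063, 0.063]
force: [-4.6, -1.5, 9.5]
grip_width: 0.45
t 7.75 tcp [451.  358.3  54.5] jawyaw 0.1782 down [ 6.e-04  5.e-04 -1.e+00] F [-4.6 -1.5  9.5] w 0.450 j [0.47 0.61 1.54 0.   0.99 0.29]
dpos cm [-0.08  0.2  -0.04] twist [-0.     0.     0.001]
```

Contact with the bay floor (about 10 N up). I'll ease off and open.

```bash
python3 -m handwheel '[{"delta_pos":[0,-0.1,0],"twist":[0,0,0],"jaw":0.45},{"delta_pos":[0,-0.1,0],"twist":[0,0,0],"jaw":0.5},{"delta_pos":[0,-0.1,0],"twist":[0,0,0],"jaw":0.55},{"delta_pos":[0,-0.1,0],"twist":[0,0,0],"jaw":0.65},{"delta_pos":[0,-0.1,0],"twist":[0,0,0],"jaw":0.8},{"delta_pos":[0,-0.1,0],"twist":[0,0,0],"jaw":0.9},{"delta_pos":[0,-0.1,0],"twist":[0,0,0],"jaw":1},{"delta_pos":[0,-0.1,0],"twist":[0,0,0],"jaw":1},{"delta_pos":[0,-0.5,0],"twist":[0,0,0],"jaw":1},{"delta_pos":[0,-1.5,0],"twist":[0,0,0],"jaw":1}]' 40; python3 go.py  450.3 357.8 52.5 0.178
python3 -m handwheel '[{"delta_pos":[0,-3,0],"twist":[0,0,0],"jaw":1},{"delta_pos":[0,-7,0],"twist":[0,0,0],"jaw":1},{"delta_pos":[0,-11,0],"twist":[0,0,0],"jaw":1},{"delta_pos":[0,-15,-4],"twist":[0,0,0],"jaw":1},{"delta_pos":[0,-18,-8],"twist":[0,0.02,0],"jaw":1},{"delta_pos":[0,-18,-12],"twist":[0,0.04,0],"jaw":1},{"delta_pos":[0,-18,-16],"twist":[0,0.06,0],"jaw":1},{"delta_pos":[0,-18,-20],"twist":[0,0.08,0],"jaw":1},{"delta_pos":[0,-18,-24],"twist":[0,0.1,0],"jaw":1},{"delta_pos":[0,-18,-28],"twist":[0,0.12,0],"jaw":1}]' 60; python3 go.py 474 -259 240 0
 python3 - <<'E'
from rig import imaging
import cv2,numpy as np
c=imaging.capture("top")
im=cv2.cvtColor(c["frame"],cv2.COLOR_RGB2BGR)[165:265,105:275]
cv2.imwrite("pics/top2.png",cv2.resize(im,None,fx=4.5,fy=4.5,interpolation=cv2.INTER_CUBIC))
E
```

```text
time_s: 8.58
eef_pos: [450.4, 357.7, 67.8]
ee_rot: [-0.704, 0.705, 0.062, -0.064]
force: [-0.1, -0.5, -0.8]
grip_width: 0.998
t 8.58 tcp [450.4 357.7  67.8] jawyaw 0.1780 down [-0.0021 -0.0011 -1.    ] F [-0.1 -0.5 -0.8] w 0.998 j [ 0.47  0.59  1.53 -0.    1.02  0.29]
dpos cm [-0.01  1.53  0.01] twist [ 0.001 -0.    -0.002]
time_s: 9.42
eef_pos: [498.5, 91.5, 249.6]
ee_rot: [-0.707, 0.707, 0.021, -0.02]
force: [0.8, 0.6, 0.3]
grip_width: 1.0
t 9.42 tcp [498.5  91.5 249.6] jawyaw 0.0573 down [ 1.7e-03 -1.0e-04 -1.0e+00] F [0.8 0.6 0.3] w 1.000 j [-0.05  0.26  1.52  0.    1.36 -0.11]
dpos cm [ -4.45   0.96 -34.85] twist [0.    0.057 0.002]
```

View pics/top2.png

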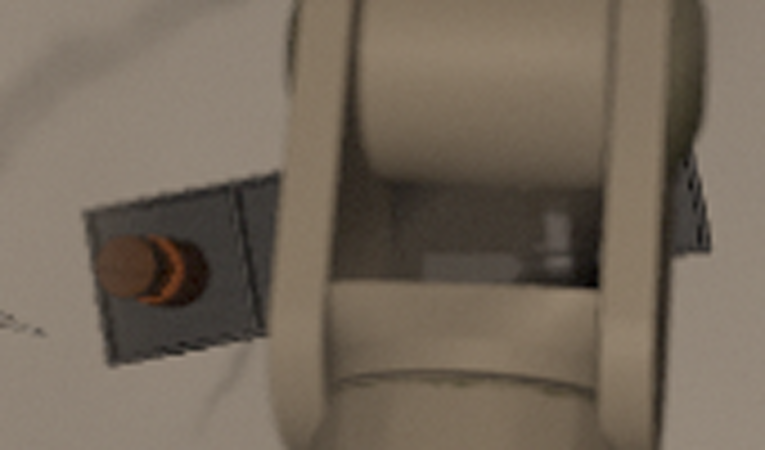

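The spice jar stands upright in the left bay (crop 160,270). Next is the jar.

```bash
python3 -m handwheel '[{"delta_pos":[-0.4,0,-4],"twist":[0,0.007,0],"jaw":1},{"delta_pos":[-0.9,0,-8],"twist":[0,0.015,0],"jaw":1},{"delta_pos":[-1.4,0,-12],"twist":[0,0.02,0],"jaw":1},{"delta_pos":[-1.9,0,-16],"twist":[0,0.03,0],"jaw":1},{"delta_pos":[-2.5,0,-20],"twist":[0,0.04,0],"jaw":1},{"delta_pos":[-3,0,-24],"twist":[0,0.05,0],"jaw":1},{"delta_pos":[-3.6,0,-28],"twist":[0,0.057,0],"jaw":1},{"delta_pos":[-4.1,0,-32],"twist":[0,0.057,0],"jaw":1},{"delta_pos":[-4.4,0,-34.5],"twist":[0,0.057,0],"jaw":1},{"delta_pos":[-4.45,0,-34.85],"twist":[0,0.057,0],"jaw":1}]' 60; python3 go.py 474 -259 76 0.006
```

```text
time_s: 10.3
eef_pos: [473.5, -261.0, 248.7]
ee_rot: [-0.707, 0.708, -0.001, 0.001]
force: [0.0, 0.4, -0.9]
grip_width: 0.999
t 10.30 tcp [ 473.5 -261.   248.7] jawyaw -0.0033 down [ 2.0e-04 -1.1e-03 -1.0e+00] F [ 0.   0.4 -0.9] w 0.999 j [-0.72  0.34  1.42 -0.    1.38 -0.72]
dpos cm [ 0.04 17.27  0.22] twist [ 0.001 -0.009  0.   ]
```

```bash
python3 -m handwheel '[{"delta_pos":[0.05,1,0.2],"twist":[0,0,0],"jaw":1},{"delta_pos":[0.05,3,0.2],"twist":[0,-0.005,0],"jaw":1},{"delta_pos":[0.05,6,0.2],"twist":[0,-0.009,0],"jaw":1},{"delta_pos":[0.05,9,0.2],"twist":[0,-0.009,0],"jaw":1},{"delta_pos":[0.05,11.5,0.2],"twist":[0,-0.009,0],"jaw":1},{"delta_pos":[0.05,13.5,0.2],"twist":[0,-0.009,0],"jaw":1},{"delta_pos":[0.05,15.2,0.2],"twist":[0,-0.009,0],"jaw":1},{"delta_pos":[0.05,16.4,0.2],"twist":[0,-0.009,0],"jaw":1},{"delta_pos":[0.05,17,0.2],"twist":[0,-0.009,0],"jaw":1},{"delta_pos":[0.05,17.2,0.2],"twist":[0,-0.009,0],"jaw":1}]' 60; python3 go.py 474 -259 76 0.006
```

```text
time_s: 11.13
eef_pos: [474.8, -253.6, 75.5]
ee_rot: [0.708, -0.707, -0.004, 0.004]
force: [-1.2, -0.3, 0.1]
grip_width: 0.999
t 11.13 tcp [ 474.8 -253.6   75.5] jawyaw 0.0113 down [-0.0011  0.0011 -1.    ] F [-1.2 -0.3  0.1] w 0.999 j [-0.71  0.52  1.64  0.    0.99 -0.72]
dpos cm [-0.08 -0.05 -0.54] twist [-0.001  0.005 -0.001]
```

```bash
python3 -m handwheel '[{"delta_pos":[0,0,-0.2],"twist":[0,0,0],"jaw":1},{"delta_pos":[0,0,-0.4],"twist":[0,0,0],"jaw":1},{"delta_pos":[0,0,-0.4],"twist":[0,0,0],"jaw":0.9},{"delta_pos":[0,0,-0.4],"twist":[0,0,0],"jaw":0.8},{"delta_pos":[0,0,-0.4],"twist":[0,0,0],"jaw":0.75},{"delta_pos":[0,0,-0.4],"twist":[0,0,0],"jaw":0.7},{"delta_pos":[0,0,-0.4],"twist":[0,0,0],"jaw":0.6},{"delta_pos":[0,0,-0.4],"twist":[0,0,0],"jaw":0.55},{"delta_pos":[0,0,-0.4],"twist":[0,0,0],"jaw":0.55},{"delta_pos":[0,0,-0.4],"twist":[0,0,0],"jaw":0.55}]' 60; python3 go.py 474 -259 76 0.006
```

```text
time_s: 11.97
eef_pos: [475.0, -259.5, 77.3]
ee_rot: [-0.707, 0.707, 0.004, -0.003]
force: [-3.3, 0.5, 6.2]
grip_width: 0.756
t 11.97 tcp [ 475.  -259.5   77.3] jawyaw 0.0099 down [ 7.0e-04 -1.1e-03 -1.0e+00] F [-3.3  0.5  6.2] w 0.756 j [-0.72  0.52  1.63 -0.    0.99 -0.73]
dpos cm [-0.1   0.13  0.05] twist [0.001 0.004 0.001]
```

```bash
python3 -m handwheel '[{"delta_pos":[0,-0.5,0],"twist":[0,0,0],"jaw":0.55},{"delta_pos":[0,-1.5,0],"twist":[0,0,0],"jaw":0.55},{"delta_pos":[0,-3,0],"twist":[0,0,0],"jaw":0.55},{"delta_pos":[0,-5.5,0],"twist":[0,0,0],"jaw":0.55},{"delta_pos":[0,-8.5,0],"twist":[0,0,0],"jaw":0.55},{"delta_pos":[0,-11.5,0],"twist":[0,0,0],"jaw":0.55},{"delta_pos":[0,-14.5,0],"twist":[0,0,0],"jaw":0.55},{"delta_pos":[0,-17.5,0],"twist":[0,0,0],"jaw":0.55},{"delta_pos":[0,-19.8,0],"twist":[0,0,0],"jaw":0.55},{"delta_pos":[0,-21,0],"twist":[0,0,0],"jaw":0.55}]' 60; python3 go.py 466.3 269.5 285 0.178
python3 - <<'E'
from rig import imaging
import cv2,numpy as np
c=imaging.capture("scene")
im=cv2.cvtColor(c["frame"],cv2.COLOR_RGB2BGR)[150:350,230:420]
cv2.imwrite("pics/scene3.png",cv2.resize(im,None,fx=3,fy=3,interpolation=cv2.INTER_CUBIC))
E
```

```text
time_s: 12.8
eef_pos: [475.1, -259.2, 289.9]
ee_rot: [-0.706, 0.708, 0.005, -0.002]
force: [0.1, -0.6, -6.4]
grip_width: 0.753
t 12.80 tcp [ 475.1 -259.2  289.9] jawyaw 0.0101 down [ 0.0032 -0.0026 -1.    ] F [ 0.1 -0.6 -6.4] w 0.753 j [-0.72  0.31  1.35  0.    1.48 -0.73]
dpos cm [-0.35  0.35 52.87] twist [ 0.003 -0.168  0.003]
```

View pics/scene3.png

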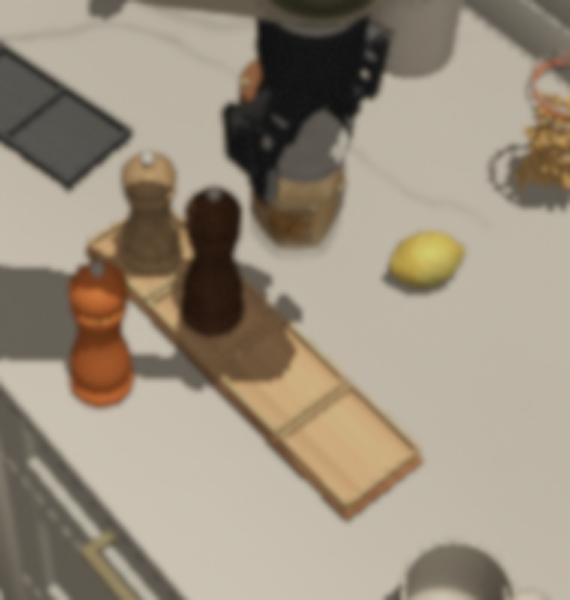

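The jar hangs upright in the fingers (crop 300,190) and both mills still stand. I'll carry it to the second bay.

```bash
python3 -m handwheel '[{"delta_pos":[0,0,1],"twist":[0,0,0],"jaw":0.55},{"delta_pos":[0,0,2.8],"twist":[0,-0.01,0],"jaw":0.55},{"delta_pos":[0,0,5.5],"twist":[0,-0.02,0],"jaw":0.55},{"delta_pos":[-0.1,0,9],"twist":[0,-0.03,0],"jaw":0.55},{"delta_pos":[-0.1,0,12.5],"twist":[0,-0.04,0],"jaw":0.55},{"delta_pos":[-0.1,0,16],"twist":[0,-0.05,0],"jaw":0.55},{"delta_pos":[-0.15,0,19.5],"twist":[0,-0.06,0],"jaw":0.55},{"delta_pos":[-0.15,0,23],"twist":[0,-0.07,0],"jaw":0.55},{"delta_pos":[-0.2,0,26.5],"twist":[0,-0.08,0],"jaw":0.55},{"delta_pos":[-0.2,0,30],"twist":[0,-0.09,0],"jaw":0.55}]' 60; python3 go.py 466.3 269.5 285 0.178
```

```text
time_s: 13.68
eef_pos: [468.4, 43.2, 284.8]
ee_rot: [0.707, -0.706, -0.035, 0.037]
force: [0.6, -0.3, -6.5]
grip_width: 0.759
t 13.68 tcp [468.4  43.2 284.8] jawyaw 0.1005 down [-2.9e-03  7.0e-04 -1.0e+00] F [ 0.6 -0.3 -6.5] w 0.759 j [-0.16  0.16  1.56  0.    1.43 -0.26]
dpos cm [ 2.06  0.   22.53] twist [-0.001 -0.077 -0.003]
```

```bash
python3 -m handwheel '[{"delta_pos":[0.3,0,3.5],"twist":[0,-0.01,0],"jaw":0.55},{"delta_pos":[0.6,0,7],"twist":[0,-0.02,0],"jaw":0.55},{"delta_pos":[0.9,0,10.5],"twist":[0,-0.03,0],"jaw":0.55},{"delta_pos":[1.2,0,14],"twist":[0,-0.04,0],"jaw":0.55},{"delta_pos":[1.5,0,17.5],"twist":[0,-0.05,0],"jaw":0.55},{"delta_pos":[1.8,0,20.2],"twist":[0,-0.065,0],"jaw":0.55},{"delta_pos":[2,0,22],"twist":[0,-0.077,0],"jaw":0.55},{"delta_pos":[2.1,0,22.7],"twist":[0,-0.077,0],"jaw":0.55},{"delta_pos":[2.1,0,22.7],"twist":[0,-0.077,0],"jaw":0.55},{"delta_pos":[2.1,0,22.7],"twist":[0,-0.077,0],"jaw":0.55}]' 60; python3 go.py 466.3 269.5 65.3 0.178
```

```text
time_s: 14.52
eef_pos: [467.6, 268.4, 285.4]
ee_rot: [-0.704, 0.705, 0.062, -0.063]
force: [0.7, -0.2, -6.7]
grip_width: 0.76
t 14.52 tcp [467.6 268.4 285.4] jawyaw 0.1770 down [-0.0018 -0.001  -1.    ] F [ 0.7 -0.2 -6.7] w 0.760 j [ 0.3   0.31  1.36 -0.    1.47  0.13]
dpos cm [-0.06 22.01  0.15] twist [ 0.001 -0.001 -0.002]
```

```bash
python3 -m handwheel '[{"delta_pos":[-0.05,1,0.1],"twist":[0,0,0],"jaw":0.55},{"delta_pos":[-0.05,3,0.1],"twist":[0,0,0],"jaw":0.55},{"delta_pos":[-0.05,6,0.1],"twist":[0,0,0],"jaw":0.55},{"delta_pos":[-0.05,9,0.1],"twist":[0,0,0],"jaw":0.55},{"delta_pos":[-0.05,12,0.1],"twist":[0,0,0],"jaw":0.55},{"delta_pos":[-0.05,15,0.1],"twist":[0,0,0],"jaw":0.55},{"delta_pos":[-0.05,17.5,0.1],"twist":[0,0,0],"jaw":0.55},{"delta_pos":[-0.05,19,0.1],"twist":[0,0,0],"jaw":0.55},{"delta_pos":[-0.05,19.7,0.1],"twist":[0,0,0],"jaw":0.55},{"delta_pos":[-0.05,19.7,0.1],"twist":[0,0,0],"jaw":0.55}]' 60; python3 go.py 466.3 269.5 65.3 0.178
python3 - <<'E'
from rig import imaging
import cv2,numpy as np
c=imaging.capture("top")
im=cv2.cvtColor(c["frame"],cv2.COLOR_RGB2BGR)[165:265,105:275]
cv2.imwrite("pics/top3.png",cv2.resize(im,None,fx=4.5,fy=4.5,interpolation=cv2.INTER_CUBIC))
E
```

```text
time_s: 15.35
eef_pos: [466.7, 268.6, 87.7]
ee_rot: [-0.704, 0.705, 0.061, -0.063]
force: [1.0, 0.3, -5.2]
grip_width: 0.755
t 15.35 tcp [466.7 268.6  87.7] jawyaw 0.1757 down [-0.003 -0.001 -1.   ] F [ 1.   0.3 -5.2] w 0.755 j [ 0.3   0.5   1.63 -0.    1.02  0.13]
dpos cm [-0.02  2.24  0.09] twist [ 0.    -0.002 -0.003]
```

View pics/top3.png

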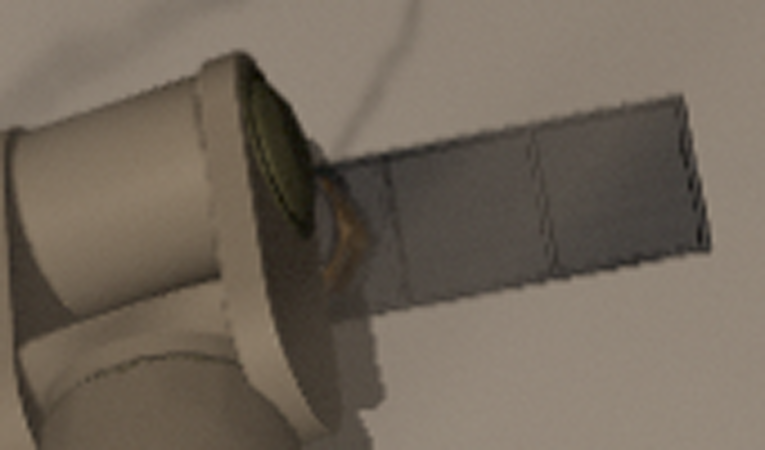

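The jar's right side shows at (crop 370,240), clear of the divider at (crop 400,240). I'll lower slowly.

```bash
python3 -m handwheel '[{"delta_pos":[0,0.2,0.05],"twist":[0,0,0],"jaw":0.55},{"delta_pos":[0,0.5,0.1],"twist":[0,0,0],"jaw":0.55},{"delta_pos":[0,0.8,0.1],"twist":[0,0,0],"jaw":0.55},{"delta_pos":[0,1.1,0.1],"twist":[0,0,0],"jaw":0.55},{"delta_pos":[0,1.4,0.1],"twist":[0,0,0],"jaw":0.55},{"delta_pos":[0,1.6,0.1],"twist":[0,0,0],"jaw":0.55},{"delta_pos":[0,1.75,0.1],"twist":[0,0,0],"jaw":0.55},{"delta_pos":[0,1.85,0.1],"twist":[0,0,0],"jaw":0.55},{"delta_pos":[0,1.9,0.1],"twist":[0,0,0],"jaw":0.55},{"delta_pos":[0,1.9,0.1],"twist":[0,0,0],"jaw":0.55}]' 60; python3 go.py 466.3 269.5 65.3 0.178
```

```text
time_s: 16.23
eef_pos: [467.3, 270.7, 70.2]
ee_rot: [-0.704, 0.704, 0.062, -0.063]
force: [-0.4, 0.5, -5.2]
grip_width: 0.76
t 16.23 tcp [467.3 270.7  70.2] jawyaw 0.1770 down [-1.e-04 -0.e+00 -1.e+00] F [-0.4  0.5 -5.2] w 0.760 j [0.31 0.53 1.64 0.   0.97 0.13]
dpos cm [-0.12  0.49 -0.1 ] twist [ 0.    -0.001 -0.   ]
```

```bash
python3 -m handwheel '[{"delta_pos":[-0.05,0.08,-0.05],"twist":[0,0,0],"jaw":0.55},{"delta_pos":[-0.1,0.16,-0.1],"twist":[0,0,0],"jaw":0.55},{"delta_pos":[-0.1,0.24,-0.1],"twist":[0,0,0],"jaw":0.55},{"delta_pos":[-0.1,0.32,-0.1],"twist":[0,0,0],"jaw":0.55},{"delta_pos":[-0.1,0.38,-0.1],"twist":[0,0,0],"jaw":0.55},{"delta_pos":[-0.1,0.42,-0.1],"twist":[0,0,0],"jaw":0.55},{"delta_pos":[-0.1,0.46,-0.1],"twist":[0,0,0],"jaw":0.55},{"delta_pos":[-0.1,0.48,-0.1],"twist":[0,0,0],"jaw":0.55},{"delta_pos":[-0.1,0.5,-0.1],"twist":[0,0,0],"jaw":0.55},{"delta_pos":[-0.1,0.5,-0.1],"twist":[0,0,0],"jaw":0.55}]' 60; python3 go.py 466.3 269.5 65.3 0.178
```

```text
time_s: 17.07
eef_pos: [466.5, 269.7, 67.3]
ee_rot: [0.704, -0.704, -0.063, 0.062]
force: [-8.2, -2.8, 16.5]
grip_width: 0.754
t 17.07 tcp [466.5 269.7  67.3] jawyaw 0.1773 down [ 6.e-04  3.e-04 -1.e+00] F [-8.2 -2.8 16.5] w 0.754 j [0.31 0.53 1.65 0.   0.97 0.13]
dpos cm [-0.03  0.2  -0.02] twist [-0.    -0.001  0.001]
```

```bash
python3 -m handwheel '[{"delta_pos":[0,-0.15,0],"twist":[0,0,0],"jaw":0.75},{"delta_pos":[0,-0.2,0],"twist":[0,0,0],"jaw":0.8},{"delta_pos":[0,-0.2,0],"twist":[0,0,0],"jaw":0.85},{"delta_pos":[0,-0.2,0],"twist":[0,0,0],"jaw":0.9},{"delta_pos":[0,-0.2,0],"twist":[0,0,0],"jaw":1},{"delta_pos":[0,-0.2,0],"twist":[0,0,0],"jaw":1},{"delta_pos":[0,-0.2,0],"twist":[0,0,0],"jaw":1},{"delta_pos":[0,-0.5,0],"twist":[0,0,0],"jaw":1},{"delta_pos":[0,-1.5,0],"twist":[0,0,0],"jaw":1},{"delta_pos":[0,-3,0],"twist":[0,0,0],"jaw":1}]' 60
python3 -m handwheel '[{"delta_pos":[0,-3,0],"twist":[0,0,0],"jaw":1},{"delta_pos":[0,-7,0],"twist":[0,0,0],"jaw":1},{"delta_pos":[0,-11,0],"twist":[0,0,0],"jaw":1},{"delta_pos":[0,-14,-3],"twist":[0,0,0],"jaw":1},{"delta_pos":[0,-15,-7],"twist":[0,0.02,0],"jaw":1},{"delta_pos":[-0.4,-15,-11],"twist":[0,0.04,0],"jaw":1},{"delta_pos":[-1.2,-15,-15],"twist":[0,0.06,0],"jaw":1},{"delta_pos":[-2,-15,-19],"twist":[0,0.08,0],"jaw":1},{"delta_pos":[-2.8,-15,-23],"twist":[0,0.1,0],"jaw":1},{"delta_pos":[-3.5,-15,-27],"twist":[0,0.12,0],"jaw":1}]' 60; python3 go.py 473 -165.5 240 0
```

```text
time_s: 17.9
eef_pos: [466.0, 269.4, 95.4]
ee_rot: [-0.704, 0.704, 0.062, -0.063]
force: [-0.5, -0.7, -0.6]
grip_width: 0.999
time_s: 18.73
eef_pos: [479.0, -4.2, 246.4]
ee_rot: [-0.707, 0.707, 0.02, -0.019]
force: [0.2, -0.3, -0.5]
grip_width: 0.997
t 18.73 tcp [479.   -4.2 246.4] jawyaw 0.0562 down [ 1.3e-03 -3.0e-04 -1.0e+00] F [ 0.2 -0.3 -0.5] w 0.997 j [-0.25  0.2   1.61  0.    1.34 -0.31]
dpos cm [ -1.51   0.64 -16.07] twist [0.    0.056 0.001]
```

```bash
python3 -m handwheel '[{"delta_pos":[-0.4,0,-4],"twist":[0,0.01,0],"jaw":1},{"delta_pos":[-0.8,0,-8],"twist":[0,0.02,0],"jaw":1},{"delta_pos":[-1.2,0,-11.5],"twist":[0,0.035,0],"jaw":1},{"delta_pos":[-1.4,0,-14],"twist":[0,0.05,0],"jaw":1},{"delta_pos":[-1.5,0,-15.5],"twist":[0,0.056,0],"jaw":1},{"delta_pos":[-1.5,0,-16.1],"twist":[0,0.056,0],"jaw":1},{"delta_pos":[-1.5,0,-16.1],"twist":[0,0.056,0],"jaw":1},{"delta_pos":[-1.5,0,-16.1],"twist":[0,0.056,0],"jaw":1},{"delta_pos":[-1.5,0,-16.1],"twist":[0,0.056,0],"jaw":1},{"delta_pos":[-1.5,0,-16.1],"twist":[0,0.056,0],"jaw":1}]' 50; python3 go.py 473 -165.5 137 0
 python3 - <<'E'
from rig import imaging
import cv2,numpy as np
c=imaging.capture("top"); np.savez("pics/top4.npz",**c)
im=cv2.cvtColor(c["frame"],cv2.COLOR_RGB2BGR)[165:285,105:375]
cv2.imwrite("pics/top4.png",cv2.resize(im,None,fx=2.9,fy=2.9,interpolation=cv2.INTER_CUBIC))
E
```

```text
time_s: 19.57
eef_pos: [473.9, -163.0, 245.5]
ee_rot: [-0.707, 0.707, 0.001, -0.001]
force: [-0.4, 0.0, 0.3]
grip_width: 1.0
t 19.57 tcp [ 473.9 -163.   245.5] jawyaw 0.0026 down [ 2.e-04 -0.e+00 -1.e+00] F [-0.4  0.   0.3] w 1.000 j [-0.57  0.25  1.54  0.    1.35 -0.57]
dpos cm [-0.09 10.85 -0.25] twist [0.    0.003 0.   ]
```

View pics/top4.png

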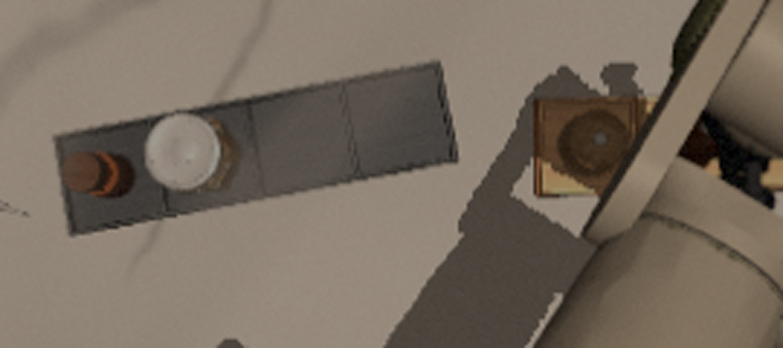

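The jar stands upright in the second bay (crop 190,150), beside the spice jar (95,175). The gripper is now above the tall mill, so I'll descend.

```bash
python3 -m handwheel '[{"delta_pos":[-0.05,0.8,-0.1],"twist":[0,0,0],"jaw":1},{"delta_pos":[-0.1,2.2,-0.2],"twist":[0,0,0],"jaw":1},{"delta_pos":[-0.1,4,-0.2],"twist":[0,0,0],"jaw":1},{"delta_pos":[-0.1,6,-0.2],"twist":[0,0,0],"jaw":1},{"delta_pos":[-0.1,8,-0.2],"twist":[0,0,0],"jaw":1},{"delta_pos":[-0.1,9.5,-0.2],"twist":[0,0,0],"jaw":1},{"delta_pos":[-0.1,10.4,-0.2],"twist":[0,0,0],"jaw":1},{"delta_pos":[-0.1,10.8,-0.2],"twist":[0,0,0],"jaw":1},{"delta_pos":[-0.1,10.8,-0.2],"twist":[0,0,0],"jaw":1},{"delta_pos":[-0.1,10.8,-0.2],"twist":[0,0,0],"jaw":1}]' 50; python3 go.py 473 -165.5 137 0
```

```text
time_s: 20.45
eef_pos: [473.1, -166.1, 137.8]
ee_rot: [-0.707, 0.707, 0.001, -0.0]
force: [-0.1, -0.3, 0.3]
grip_width: 1.0
t 20.45 tcp [ 473.1 -166.1  137.8] jawyaw 0.0012 down [ 8.e-04 -5.e-04 -1.e+00] F [-0.1 -0.3  0.3] w 1.000 j [-0.57  0.36  1.7   0.    1.09 -0.57]
dpos cm [-0.01  0.08  0.06] twist [0.    0.001 0.001]
```

Run:
```python
from rig import imaging
import cv2,numpy as np
c=imaging.capture("scene")
im=cv2.cvtColor(c["frame"],cv2.COLOR_RGB2BGR)[160:300,220:380]
cv2.imwrite("pics/scene4.png",cv2.resize(im,None,fx=4,fy=4,interpolation=cv2.INTER_CUBIC))
```

```text
(no output)
```

View pics/scene4.png

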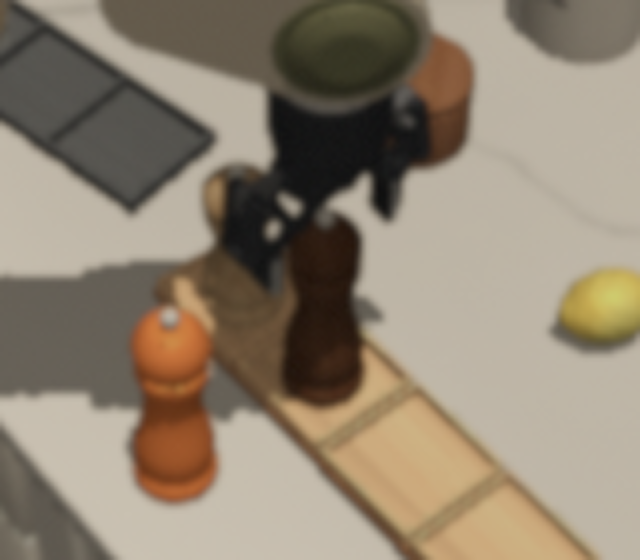

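The fingers, with tips at (crop 270,285) and (390,215), straddle the dark mill's head at (325,250). Closing.

```bash
python3 -m handwheel '[{"delta_pos":[0,0,0],"twist":[0,0,0],"jaw":0.85},{"delta_pos":[0,0,0],"twist":[0,0,0],"jaw":0.75},{"delta_pos":[0,0,0],"twist":[0,0,0],"jaw":0.68},{"delta_pos":[0,0,0],"twist":[0,0,0],"jaw":0.62},{"delta_pos":[0,0,0],"twist":[0,0,0],"jaw":0.56},{"delta_pos":[0,0,0],"twist":[0,0,0],"jaw":0.5},{"delta_pos":[0,0,0],"twist":[0,0,0],"jaw":0.4},{"delta_pos":[0,0,0],"twist":[0,0,0],"jaw":0.4},{"delta_pos":[0,0,0],"twist":[0,0,0],"jaw":0.4},{"delta_pos":[0,0,0],"twist":[0,0,0],"jaw":0.4}]' 50; python3 go.py 473 -165.5 137 0
```

```text
time_s: 21.33
eef_pos: [473.0, -166.2, 138.0]
ee_rot: [-0.707, 0.707, 0.001, -0.0]
force: [-0.8, 0.3, 5.1]
grip_width: 0.548
t 21.33 tcp [ 473.  -166.2  138. ] jawyaw 0.0011 down [ 9.e-04 -7.e-04 -1.e+00] F [-0.8  0.3  5.1] w 0.548 j [-0.57  0.36  1.7  -0.    1.09 -0.57]
dpos cm [-0.    0.1   0.07] twist [0.001 0.001 0.001]
```

```bash
python3 -m handwheel '[{"delta_pos":[0,-0.4,0],"twist":[0,0,0],"jaw":0.4},{"delta_pos":[0,-1.2,0],"twist":[0,0,0],"jaw":0.4},{"delta_pos":[0,-2.6,0],"twist":[0,0,0],"jaw":0.4},{"delta_pos":[0,-5,0],"twist":[0,0,0],"jaw":0.4},{"delta_pos":[0,-8,0],"twist":[0,0,0],"jaw":0.4},{"delta_pos":[0,-11,0],"twist":[0,0,0],"jaw":0.4},{"delta_pos":[0,-14,0],"twist":[0,0,0],"jaw":0.4},{"delta_pos":[0,-17,0],"twist":[0,0,0],"jaw":0.4},{"delta_pos":[0,-19,0],"twist":[0,0,0],"jaw":0.4},{"delta_pos":[0,-20,0],"twist":[0,0,0],"jaw":0.4}]' 50; python3 go.py 482.2 181 335 0.178
python3 - <<'E'
from rig import imaging
import cv2,numpy as np
c=imaging.capture("scene")
im=cv2.cvtColor(c["frame"],cv2.COLOR_RGB2BGR)[110:310,200:400]
cv2.imwrite("pics/scene5.png",cv2.resize(im,None,fx=3,fy=3,interpolation=cv2.INTER_CUBIC))
E
```

```text
time_s: 22.17
eef_pos: [473.0, -166.1, 340.5]
ee_rot: [-0.706, 0.708, 0.002, 0.001]
force: [0.0, 0.6, -2.0]
grip_width: 0.545
t 22.17 tcp [ 473.  -166.1  340.5] jawyaw 0.0011 down [ 0.0037 -0.0023 -1.    ] F [ 0.   0.6 -2. ] w 0.545 j [-0.57  0.2   1.36  0.    1.58 -0.57]
dpos cm [ 0.95  0.47 34.71] twist [ 0.003 -0.177  0.003]
```

View pics/scene5.png

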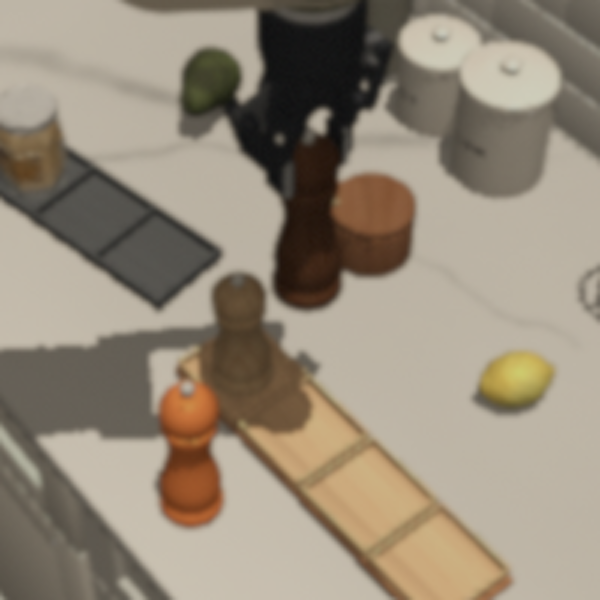

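The tall mill is held upright (crop 308,230). I'll carry it to the third bay.

```bash
python3 -m handwheel '[{"delta_pos":[0,0,0.6],"twist":[0,0,0],"jaw":0.4},{"delta_pos":[0.05,0,1.8],"twist":[0,-0.01,0],"jaw":0.4},{"delta_pos":[0.1,0,3.6],"twist":[0,-0.02,0],"jaw":0.4},{"delta_pos":[0.15,0,6],"twist":[0,-0.03,0],"jaw":0.4},{"delta_pos":[0.2,0,8.6],"twist":[0,-0.04,0],"jaw":0.4},{"delta_pos":[0.3,0,11.2],"twist":[0,-0.055,0],"jaw":0.4},{"delta_pos":[0.4,0,13.8],"twist":[0,-0.07,0],"jaw":0.4},{"delta_pos":[0.45,0,16.4],"twist":[0,-0.08,0],"jaw":0.4},{"delta_pos":[0.5,0,19],"twist":[0,-0.09,0],"jaw":0.4},{"delta_pos":[0.6,0,21.6],"twist":[0,-0.1,0],"jaw":0.4}]' 50; python3 go.py 482.2 181 335 0.178
```

```text
time_s: 23.05
eef_pos: [477.6, 52.3, 335.8]
ee_rot: [0.706, -0.706, -0.035, 0.037]
force: [1.0, -0.2, -1.6]
grip_width: 0.545
t 23.05 tcp [477.6  52.3 335.8] jawyaw 0.1025 down [-2.9e-03  6.0e-04 -1.0e+00] F [ 1.  -0.2 -1.6] w 0.545 j [-0.14  0.16  1.42  0.    1.56 -0.24]
dpos cm [ 1.78  0.08 12.76] twist [-0.001 -0.075 -0.003]
```

```bash
python3 -m handwheel '[{"delta_pos":[0.3,0,2.6],"twist":[0,-0.01,0],"jaw":0.4},{"delta_pos":[0.6,0,5.2],"twist":[0,-0.025,0],"jaw":0.4},{"delta_pos":[1,0,7.8],"twist":[0,-0.04,0],"jaw":0.4},{"delta_pos":[1.4,0,10.2],"twist":[0,-0.055,0],"jaw":0.4},{"delta_pos":[1.65,0,12],"twist":[0,-0.07,0],"jaw":0.4},{"delta_pos":[1.75,0,12.9],"twist":[0,-0.075,0],"jaw":0.4},{"delta_pos":[1.75,0,12.9],"twist":[0,-0.075,0],"jaw":0.4},{"delta_pos":[1.75,0,12.9],"twist":[0,-0.075,0],"jaw":0.4},{"delta_pos":[1.75,0,12.9],"twist":[0,-0.075,0],"jaw":0.4},{"delta_pos":[1.75,0,12.9],"twist":[0,-0.075,0],"jaw":0.4}]' 50; python3 go.py 482.2 181 126 0.178
```

```text
time_s: 23.88
eef_pos: [483.0, 179.2, 337.2]
ee_rot: [-0.704, 0.704, 0.062, -0.062]
force: [0.3, 0.8, -2.6]
grip_width: 0.54
t 23.88 tcp [483.  179.2 337.2] jawyaw 0.1746 down [-3.e-04 -2.e-04 -1.e+00] F [ 0.3  0.8 -2.6] w 0.540 j [ 0.13  0.24  1.32 -0.    1.58 -0.05]
dpos cm [-0.04 21.12  0.19] twist [ 0.    -0.003 -0.   ]
```

```bash
python3 -m handwheel '[{"delta_pos":[0,1,0.1],"twist":[0,0,0],"jaw":0.4},{"delta_pos":[0,3,0.15],"twist":[0,0,0],"jaw":0.4},{"delta_pos":[0,6,0.15],"twist":[0,0,0],"jaw":0.4},{"delta_pos":[0,9,0.15],"twist":[0,0,0],"jaw":0.4},{"delta_pos":[0,12,0.15],"twist":[0,0,0],"jaw":0.4},{"delta_pos":[0,14.7,0.15],"twist":[0,0,0],"jaw":0.4},{"delta_pos":[0,17,0.15],"twist":[0,0,0],"jaw":0.4},{"delta_pos":[0,18.5,0.15],"twist":[0,0,0],"jaw":0.4},{"delta_pos":[0,19,0.15],"twist":[0,0,0],"jaw":0.4},{"delta_pos":[0,19,0.15],"twist":[0,0,0],"jaw":0.4}]' 50; python3 go.py 482.2 181 126 0.178
python3 - <<'E'
from rig import imaging
import cv2,numpy as np
c=imaging.capture("scene")
im=cv2.cvtColor(c["frame"],cv2.COLOR_RGB2BGR)[80:230,140:320]
cv2.imwrite("pics/scene6.png",cv2.resize(im,None,fx=4,fy=4,interpolation=cv2.INTER_CUBIC))
E
```

```text
time_s: 24.72
eef_pos: [482.1, 181.1, 146.1]
ee_rot: [-0.704, 0.704, 0.061, -0.063]
force: [0.8, -0.2, -1.2]
grip_width: 0.544
t 24.72 tcp [482.1 181.1 146.1] jawyaw 0.1753 down [-2.4e-03 -3.0e-04 -1.0e+00] F [ 0.8 -0.2 -1.2] w 0.544 j [ 0.13  0.38  1.64 -0.    1.12 -0.04]
dpos cm [ 0.01  2.01 -0.01] twist [-0.    -0.003 -0.002]
```

View pics/scene6.png

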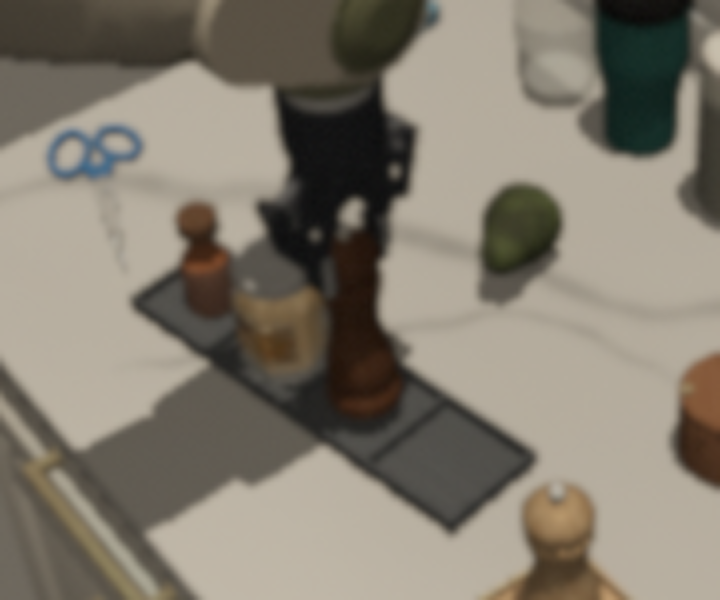

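The tall mill hangs above the third bay, with its foot at (crop 365,395). It has the same perspective lean as its neighbours, so it is upright. Lowering.

```bash
python3 -m handwheel '[{"delta_pos":[0,0.2,0],"twist":[0,0,0],"jaw":0.4},{"delta_pos":[0,0.5,0],"twist":[0,0,0],"jaw":0.4},{"delta_pos":[0,0.8,0],"twist":[0,0,0],"jaw":0.4},{"delta_pos":[0,1.1,0],"twist":[0,0,0],"jaw":0.4},{"delta_pos":[0,1.3,0],"twist":[0,0,0],"jaw":0.4},{"delta_pos":[0,1.45,0],"twist":[0,0,0],"jaw":0.4},{"delta_pos":[0,1.55,0],"twist":[0,0,0],"jaw":0.4},{"delta_pos":[0,1.6,0],"twist":[0,0,0],"jaw":0.4},{"delta_pos":[0,1.6,0],"twist":[0,0,0],"jaw":0.4},{"delta_pos":[0,1.6,0],"twist":[0,0,0],"jaw":0.4}]' 50; python3 go.py 482.2 181 126 0.178
```

```text
time_s: 25.6
eef_pos: [482.8, 181.6, 131.3]
ee_rot: [-0.704, 0.704, 0.062, -0.062]
force: [-0.1, 0.0, -1.6]
grip_width: 0.544
t 25.60 tcp [482.8 181.6 131.3] jawyaw 0.1761 down [ 1.e-04 -0.e+00 -1.e+00] F [-0.1  0.  -1.6] w 0.544 j [ 0.13  0.4   1.66 -0.    1.09 -0.04]
dpos cm [-0.07  0.53 -0.05] twist [ 0.    -0.002  0.   ]
```

```bash
python3 -m handwheel '[{"delta_pos":[0,0.08,0],"twist":[0,0,0],"jaw":0.4},{"delta_pos":[0,0.16,0],"twist":[0,0,0],"jaw":0.4},{"delta_pos":[0,0.24,0],"twist":[0,0,0],"jaw":0.4},{"delta_pos":[0,0.32,0],"twist":[0,0,0],"jaw":0.4},{"delta_pos":[0,0.38,0],"twist":[0,0,0],"jaw":0.4},{"delta_pos":[0,0.44,0],"twist":[0,0,0],"jaw":0.4},{"delta_pos":[0,0.48,0],"twist":[0,0,0],"jaw":0.4},{"delta_pos":[0,0.52,0],"twist":[0,0,0],"jaw":0.4},{"delta_pos":[0,0.52,0],"twist":[0,0,0],"jaw":0.4},{"delta_pos":[0,0.52,0],"twist":[0,0,0],"jaw":0.4}]' 50; python3 go.py 482.2 181 126 0.178
```

```text
time_s: 26.43
eef_pos: [483.2, 181.6, 127.9]
ee_rot: [-0.704, 0.704, 0.063, -0.061]
force: [-4.5, -1.4, 15.0]
grip_width: 0.542
t 26.43 tcp [483.2 181.6 127.9] jawyaw 0.1761 down [ 0.002 -0.    -1.   ] F [-4.5 -1.4 15. ] w 0.542 j [ 0.13  0.4   1.66 -0.    1.08 -0.04]
dpos cm [-0.11  0.19 -0.04] twist [ 0.    -0.002  0.002]
```

Contact (15 N up). I'll ease off, open, rise and go to the short mill.

```bash
python3 -m handwheel '[{"delta_pos":[0,-0.1,0],"twist":[0,0,0],"jaw":0.52},{"delta_pos":[0,-0.2,0],"twist":[0,0,0],"jaw":0.56},{"delta_pos":[0,-0.2,0],"twist":[0,0,0],"jaw":0.62},{"delta_pos":[0,-0.2,0],"twist":[0,0,0],"jaw":0.7},{"delta_pos":[0,-0.2,0],"twist":[0,0,0],"jaw":0.85},{"delta_pos":[0,-0.2,0],"twist":[0,0,0],"jaw":1},{"delta_pos":[0,-0.2,0],"twist":[0,0,0],"jaw":1},{"delta_pos":[0,-0.5,0],"twist":[0,0,0],"jaw":1},{"delta_pos":[0,-1.5,0],"twist":[0,0,0],"jaw":1},{"delta_pos":[0,-3,0],"twist":[0,0,0],"jaw":1}]' 50
python3 -m handwheel '[{"delta_pos":[0,-2.5,0],"twist":[0,0,0],"jaw":1},{"delta_pos":[0,-5,0],"twist":[0,0,0],"jaw":1},{"delta_pos":[0,-7,-0.5],"twist":[0,0,0],"jaw":1},{"delta_pos":[-0.2,-7.5,-3],"twist":[0,0.02,0],"jaw":1},{"delta_pos":[-0.8,-7.5,-6],"twist":[0,0.04,0],"jaw":1},{"delta_pos":[-1.5,-7.5,-9],"twist":[0,0.06,0],"jaw":1},{"delta_pos":[-2.2,-7.5,-12],"twist":[0,0.08,0],"jaw":1},{"delta_pos":[-2.9,-7.5,-15],"twist":[0,0.1,0],"jaw":1},{"delta_pos":[-3.6,-7.5,-18],"twist":[0,0.12,0],"jaw":1},{"delta_pos":[-4.2,-7.5,-20.5],"twist":[0,0.14,0],"jaw":1}]' 50; python3 go.py 468 -82.5 215 0
 python3 - <<'E'
from rig import imaging
import cv2,numpy as np
c=imaging.capture("top"); np.savez("pics/top5.npz",**c)
im=cv2.cvtColor(c["frame"],cv2.COLOR_RGB2BGR)[165:285,105:375]
cv2.imwrite("pics/top5.png",cv2.resize(im,None,fx=2.9,fy=2.9,interpolation=cv2.INTER_CUBIC))
E
```

```text
time_s: 27.27
eef_pos: [482.2, 181.5, 156.2]
ee_rot: [-0.704, 0.704, 0.061, -0.063]
force: [0.1, 0.6, 0.0]
grip_width: 1.002
time_s: 28.1
eef_pos: [477.0, -29.5, 232.1]
ee_rot: [-0.707, 0.707, 0.013, -0.012]
force: [0.6, -0.8, -0.1]
grip_width: 0.996
t 28.10 tcp [477.  -29.5 232.1] jawyaw 0.0344 down [ 1.1e-03 -5.0e-04 -1.0e+00] F [ 0.6 -0.8 -0.1] w 0.996 j [-0.31  0.21  1.63 -0.    1.3  -0.34]
dpos cm [-1.08  1.71 -5.27] twist [0.001 0.034 0.001]
```

View pics/top5.png

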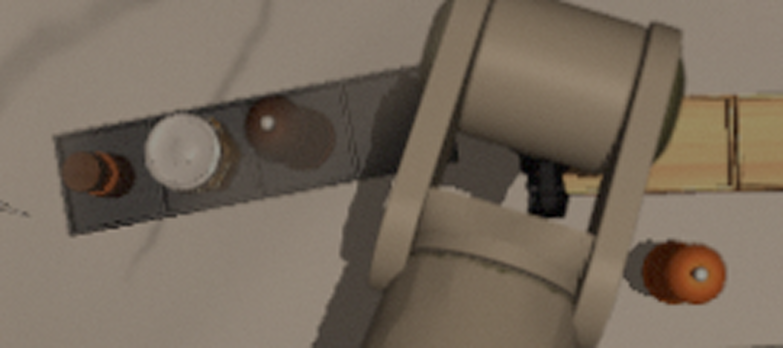

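The tall mill stands upright in the third bay, knob at (crop 267,122). Moving over the short mill.

```bash
python3 -m handwheel '[{"delta_pos":[-0.4,0,-2.2],"twist":[0,0.015,0],"jaw":1},{"delta_pos":[-0.8,0,-4],"twist":[0,0.03,0],"jaw":1},{"delta_pos":[-1,0,-5],"twist":[0,0.034,0],"jaw":1},{"delta_pos":[-1.05,0.5,-5.3],"twist":[0,0.034,0],"jaw":1},{"delta_pos":[-1.05,1.2,-5.3],"twist":[0,0.034,0],"jaw":1},{"delta_pos":[-1.05,1.7,-5.3],"twist":[0,0.034,0],"jaw":1},{"delta_pos":[-1.05,1.7,-5.3],"twist":[0,0.034,0],"jaw":1},{"delta_pos":[-1.05,1.7,-5.3],"twist":[0,0.034,0],"jaw":1},{"delta_pos":[-1.05,1.7,-5.3],"twist":[0,0.034,0],"jaw":1},{"delta_pos":[-1.05,1.7,-5.3],"twist":[0,0.034,0],"jaw":1}]' 50; python3 go.py 468 -82.5 111 0
```

```text
time_s: 28.98
eef_pos: [468.8, -80.6, 214.3]
ee_rot: [-0.707, 0.707, 0.001, -0.001]
force: [0.7, -0.2, 0.5]
grip_width: 1.0
t 28.98 tcp [468.8 -80.6 214.3] jawyaw 0.0027 down [ 4.e-04 -1.e-04 -1.e+00] F [ 0.7 -0.2  0.5] w 1.000 j [-0.42  0.22  1.67  0.    1.26 -0.42]
dpos cm [-0.09 10.33 -0.19] twist [0.    0.003 0.   ]
```

```bash
python3 -m handwheel '[{"delta_pos":[-0.05,0.8,-0.1],"twist":[0,0,0],"jaw":1},{"delta_pos":[-0.05,2.2,-0.1],"twist":[0,0,0],"jaw":1},{"delta_pos":[-0.05,4,-0.1],"twist":[0,0,0],"jaw":1},{"delta_pos":[-0.05,6,-0.1],"twist":[0,0,0],"jaw":1},{"delta_pos":[-0.05,8,-0.1],"twist":[0,0,0],"jaw":1},{"delta_pos":[-0.05,9.3,-0.1],"twist":[0,0,0],"jaw":1},{"delta_pos":[-0.05,10,-0.1],"twist":[0,0,0],"jaw":1},{"delta_pos":[-0.05,10.3,-0.1],"twist":[0,0,0],"jaw":1},{"delta_pos":[-0.05,10.3,-0.1],"twist":[0,0,0],"jaw":1},{"delta_pos":[-0.05,10.3,-0.1],"twist":[0,0,0],"jaw":1}]' 50; python3 go.py 468 -82.5 111 0;  python3 - <<'E'
from rig import imaging
import cv2,numpy as np
c=imaging.capture("scene")
im=cv2.cvtColor(c["frame"],cv2.COLOR_RGB2BGR)[140:290,200:360]
cv2.imwrite("pics/scene7.png",cv2.resize(im,None,fx=4,fy=4,interpolation=cv2.INTER_CUBIC))
E
```

```text
time_s: 29.82
eef_pos: [468.5, -82.1, 111.7]
ee_rot: [-0.707, 0.707, 0.001, -0.0]
force: [-0.3, -0.4, -0.2]
grip_width: 1.003
t 29.82 tcp [468.5 -82.1 111.7] jawyaw 0.0021 down [ 1.e-03 -5.e-04 -1.e+00] F [-0.3 -0.4 -0.2] w 1.003 j [-0.42  0.34  1.8  -0.    1.   -0.42]
dpos cm [-0.05  0.07 -0.04] twist [0.    0.002 0.001]
```

View pics/scene7.png

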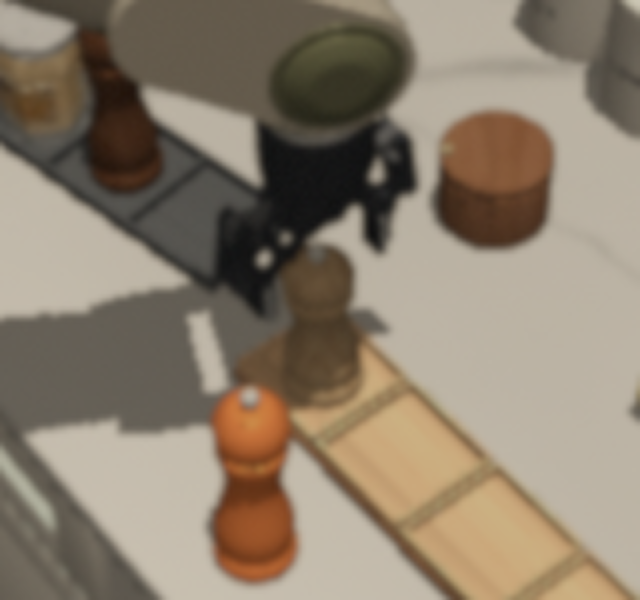

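The finger tips at (crop 262,310) and (378,248) straddle the pale mill's head at (318,278). Closing.

```bash
python3 -m handwheel '[{"delta_pos":[0,0,0],"twist":[0,0,0],"jaw":0.85},{"delta_pos":[0,0,0],"twist":[0,0,0],"jaw":0.75},{"delta_pos":[0,0,0],"twist":[0,0,0],"jaw":0.68},{"delta_pos":[0,0,0],"twist":[0,0,0],"jaw":0.62},{"delta_pos":[0,0,0],"twist":[0,0,0],"jaw":0.56},{"delta_pos":[0,0,0],"twist":[0,0,0],"jaw":0.5},{"delta_pos":[0,0,0],"twist":[0,0,0],"jaw":0.4},{"delta_pos":[0,0,0],"twist":[0,0,0],"jaw":0.4},{"delta_pos":[0,0,0],"twist":[0,0,0],"jaw":0.4},{"delta_pos":[0,0,0],"twist":[0,0,0],"jaw":0.4}]' 50
python3 -m handwheel '[{"delta_pos":[0,-0.4,0],"twist":[0,0,0],"jaw":0.4},{"delta_pos":[0,-1.2,0],"twist":[0,0,0],"jaw":0.4},{"delta_pos":[0,-2.4,0],"twist":[0,0,0],"jaw":0.4},{"delta_pos":[0,-4,0],"twist":[0,0,0],"jaw":0.4},{"delta_pos":[0,-6,0],"twist":[0,0,0],"jaw":0.4},{"delta_pos":[0,-7.5,0],"twist":[0,0,0],"jaw":0.4},{"delta_pos":[0,-8.5,0],"twist":[0,0,0],"jaw":0.4},{"delta_pos":[0,-9,0],"twist":[0,0,0],"jaw":0.4},{"delta_pos":[0,-9,0],"twist":[0,0,0],"jaw":0.4},{"delta_pos":[0,-9,0],"twist":[0,0,0],"jaw":0.4}]' 50; python3 go.py 498.1 92.3 201 0.178
python3 - <<'E'
from rig import imaging
import cv2,numpy as np
c=imaging.capture("scene")
im=cv2.cvtColor(c["frame"],cv2.COLOR_RGB2BGR)[140:290,200:360]
cv2.imwrite("pics/scene8.png",cv2.resize(im,None,fx=4,fy=4,interpolation=cv2.INTER_CUBIC))
E
```

```text
time_s: 30.7
eef_pos: [468.4, -82.1, 111.8]
ee_rot: [-0.707, 0.707, 0.001, -0.0]
force: [-1.3, 0.5, 7.6]
grip_width: 0.542
time_s: 31.53
eef_pos: [467.9, -81.8, 200.5]
ee_rot: [0.707, -0.707, -0.0, 0.001]
force: [0.3, 0.3, -1.6]
grip_width: 0.54
t 31.53 tcp [467.9 -81.8 200.5] jawyaw 0.0020 down [-9.e-04  4.e-04 -1.e+00] F [ 0.3  0.3 -1.6] w 0.540 j [-0.42  0.23  1.69 -0.    1.22 -0.42]
dpos cm [ 3.05 -0.04 17.41] twist [-0.    -0.176 -0.001]
```

View pics/scene8.png

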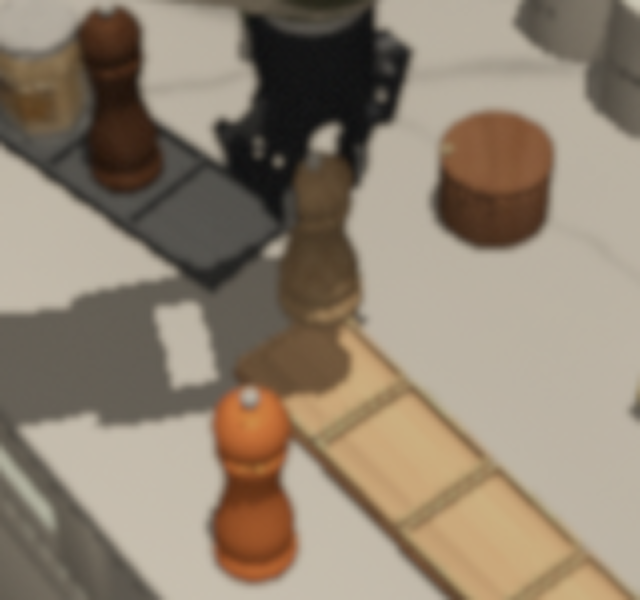

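The short mill is lifted upright (crop 320,240). Carrying it to the right-hand bay.

```bash
python3 -m handwheel '[{"delta_pos":[0.1,0,0.6],"twist":[0,-0.005,0],"jaw":0.4},{"delta_pos":[0.3,0,1.8],"twist":[0,-0.02,0],"jaw":0.4},{"delta_pos":[0.6,0,3.8],"twist":[0,-0.04,0],"jaw":0.4},{"delta_pos":[1,0,6.2],"twist":[0,-0.06,0],"jaw":0.4},{"delta_pos":[1.5,0,8.8],"twist":[0,-0.09,0],"jaw":0.4},{"delta_pos":[2,0,11.4],"twist":[0,-0.12,0],"jaw":0.4},{"delta_pos":[2.4,0,13.8],"twist":[0,-0.14,0],"jaw":0.4},{"delta_pos":[2.8,0,15.8],"twist":[0,-0.16,0],"jaw":0.4},{"delta_pos":[3,0,17],"twist":[0,-0.172,0],"jaw":0.4},{"delta_pos":[3.05,0,17.4],"twist":[0,-0.176,0],"jaw":0.4}]' 50
python3 -m handwheel '[{"delta_pos":[0,0,0],"twist":[0,0,0],"jaw":0.4},{"delta_pos":[0,0.5,0],"twist":[0,0,0],"jaw":0.4},{"delta_pos":[0,1.5,0],"twist":[0,0,0],"jaw":0.4},{"delta_pos":[0,3,0],"twist":[0,0,0],"jaw":0.4},{"delta_pos":[0,4.5,0],"twist":[0,0,0],"jaw":0.4},{"delta_pos":[0,6,0],"twist":[0,0,0],"jaw":0.4},{"delta_pos":[0,7,0],"twist":[0,0,0],"jaw":0.4},{"delta_pos":[0,7.5,0],"twist":[0,0,0],"jaw":0.4},{"delta_pos":[0,7.5,0],"twist":[0,0,0],"jaw":0.4},{"delta_pos":[0,7.5,0],"twist":[0,0,0],"jaw":0.4}]' 50; python3 go.py 498.1 92.3 99.8 0.178
python3 - <<'E'
from rig import imaging
import cv2,numpy as np
c=imaging.capture("scene")
im=cv2.cvtColor(c["frame"],cv2.COLOR_RGB2BGR)[80:230,140:320]
cv2.imwrite("pics/scene9.png",cv2.resize(im,None,fx=4,fy=4,interpolation=cv2.INTER_CUBIC))
E
```

```text
time_s: 32.42
eef_pos: [498.1, 93.8, 200.5]
ee_rot: [0.704, -0.704, -0.063, 0.064]
force: [-0.0, 0.0, -1.6]
grip_width: 0.543
time_s: 33.25
eef_pos: [498.5, 91.8, 126.3]
ee_rot: [-0.704, 0.704, 0.063, -0.063]
force: [-0.3, -0.9, -2.2]
grip_width: 0.539
t 33.25 tcp [498.5  91.8 126.3] jawyaw 0.1775 down [ 3.e-04 -0.e+00 -1.e+00] F [-0.3 -0.9 -2.2] w 0.539 j [-0.05  0.38  1.69  0.    1.06 -0.23]
dpos cm [-0.03  2.65  0.05] twist [ 0. -0.  0.]
```

View pics/scene9.png

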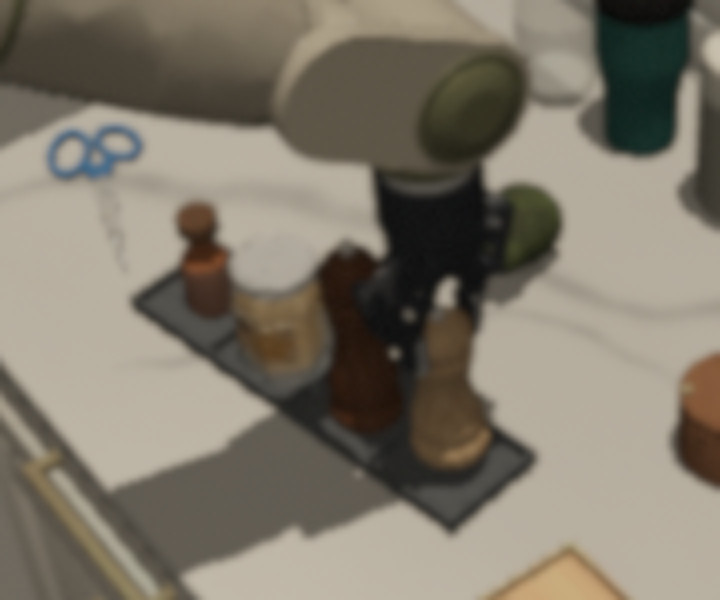

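The short mill (foot at crop 455,450) is over the right-hand bay and clear of the tall mill. Lowering.

```bash
python3 -m handwheel '[{"delta_pos":[0,0.2,0.05],"twist":[0,0,0],"jaw":0.4},{"delta_pos":[0,0.6,0.05],"twist":[0,0,0],"jaw":0.4},{"delta_pos":[0,1,0.05],"twist":[0,0,0],"jaw":0.4},{"delta_pos":[0,1.4,0.05],"twist":[0,0,0],"jaw":0.4},{"delta_pos":[0,1.7,0.05],"twist":[0,0,0],"jaw":0.4},{"delta_pos":[0,2,0.05],"twist":[0,0,0],"jaw":0.4},{"delta_pos":[0,2.1,0.05],"twist":[0,0,0],"jaw":0.4},{"delta_pos":[0,2.2,0.05],"twist":[0,0,0],"jaw":0.4},{"delta_pos":[0,2.2,0.05],"twist":[0,0,0],"jaw":0.4},{"delta_pos":[0,2.2,0.05],"twist":[0,0,0],"jaw":0.4}]' 50; python3 go.py 498.1 92.3 99.8 0.178
```

```text
time_s: 34.13
eef_pos: [498.3, 92.6, 104.2]
ee_rot: [-0.704, 0.704, 0.063, -0.063]
force: [0.3, 0.0, -2.1]
grip_width: 0.546
t 34.13 tcp [498.3  92.6 104.2] jawyaw 0.1780 down [ 2.e-04  0.e+00 -1.e+00] F [ 0.3  0.  -2.1] w 0.546 j [-0.05  0.41  1.71  0.    1.01 -0.23]
dpos cm [-0.03  0.44 -0.03] twist [0. 0. 0.]
```

```bash
python3 -m handwheel '[{"delta_pos":[0,0.08,0],"twist":[0,0,0],"jaw":0.4},{"delta_pos":[0,0.16,0],"twist":[0,0,0],"jaw":0.4},{"delta_pos":[0,0.22,0],"twist":[0,0,0],"jaw":0.4},{"delta_pos":[0,0.28,0],"twist":[0,0,0],"jaw":0.4},{"delta_pos":[0,0.33,0],"twist":[0,0,0],"jaw":0.4},{"delta_pos":[0,0.37,0],"twist":[0,0,0],"jaw":0.4},{"delta_pos":[0,0.4,0],"twist":[0,0,0],"jaw":0.4},{"delta_pos":[0,0.42,0],"twist":[0,0,0],"jaw":0.4},{"delta_pos":[0,0.42,0],"twist":[0,0,0],"jaw":0.4},{"delta_pos":[0,0.42,0],"twist":[0,0,0],"jaw":0.4}]' 50; python3 go.py 498.1 92.3 99.8 0.178
```

```text
time_s: 34.97
eef_pos: [498.9, 92.7, 101.7]
ee_rot: [-0.704, 0.704, 0.064, -0.062]
force: [-3.7, 0.8, 14.9]
grip_width: 0.545
t 34.97 tcp [498.9  92.7 101.7] jawyaw 0.1781 down [ 2.3e-03 -1.0e-04 -1.0e+00] F [-3.7  0.8 14.9] w 0.545 j [-0.05  0.42  1.72  0.    1.   -0.23]
dpos cm [-0.09  0.19 -0.02] twist [0.    0.    0.002]
```

Contact. I'll ease off, open, rise, then move out of the cameras' way.

```bash
python3 -m handwheel '[{"delta_pos":[0,-0.1,0],"twist":[0,0,0],"jaw":0.52},{"delta_pos":[0,-0.2,0],"twist":[0,0,0],"jaw":0.56},{"delta_pos":[0,-0.2,0],"twist":[0,0,0],"jaw":0.62},{"delta_pos":[0,-0.2,0],"twist":[0,0,0],"jaw":0.7},{"delta_pos":[0,-0.2,0],"twist":[0,0,0],"jaw":0.85},{"delta_pos":[0,-0.2,0],"twist":[0,0,0],"jaw":1},{"delta_pos":[0,-0.2,0],"twist":[0,0,0],"jaw":1},{"delta_pos":[0,-0.5,0],"twist":[0,0,0],"jaw":1},{"delta_pos":[0,-1.5,0],"twist":[0,0,0],"jaw":1},{"delta_pos":[0,-3,0],"twist":[0,0,0],"jaw":1}]' 50
python3 -m handwheel '[{"delta_pos":[0,-2.5,0],"twist":[0,0,0],"jaw":1},{"delta_pos":[0,-5,0],"twist":[0,0,0],"jaw":1},{"delta_pos":[0,-8,0],"twist":[0,0,0],"jaw":1},{"delta_pos":[0,-11,-2],"twist":[0,0,0],"jaw":1},{"delta_pos":[0,-13,-5],"twist":[0,0.02,0],"jaw":1},{"delta_pos":[-0.8,-14,-8.5],"twist":[0,0.06,0],"jaw":1},{"delta_pos":[-1.5,-14,-12],"twist":[0,0.1,0],"jaw":1},{"delta_pos":[-2.2,-14,-15.5],"twist":[0,0.14,0],"jaw":1},{"delta_pos":[-2.9,-14,-19],"twist":[0,0.18,0],"jaw":1},{"delta_pos":[-3.6,-14,-22],"twist":[0,0.22,0],"jaw":1}]' 50
python3 -m handwheel '[{"delta_pos":[0,0,-3.5],"twist":[0,0.05,0],"jaw":1},{"delta_pos":[0,0,-7],"twist":[0,0.1,0],"jaw":1},{"delta_pos":[0,0,-10.5],"twist":[0,0.15,0],"jaw":1},{"delta_pos":[0,0,-14],"twist":[0,0.2,0],"jaw":1},{"delta_pos":[0,0,-17.5],"twist":[0,0.25,0],"jaw":1},{"delta_pos":[0,0,-20],"twist":[0,0.3,0],"jaw":1},{"delta_pos":[0,0,-22],"twist":[0,0.35,0],"jaw":1},{"delta_pos":[0,0,-23],"twist":[0,0.35,0],"jaw":1},{"delta_pos":[0,0,-23],"twist":[0,0.35,0],"jaw":1},{"delta_pos":[0,0,-23],"twist":[0,0.35,0],"jaw":1}]' 50
python3 go.py
python3 - <<'E'
from rig import imaging
import cv2,numpy as np
c=imaging.capture("top"); np.savez("pics/top6.npz",**c)
im=cv2.cvtColor(c["frame"],cv2.COLOR_RGB2BGR)[90:285,105:375]
cv2.imwrite("pics/top6.png",cv2.resize(im,None,fx=2.9,fy=2.9,interpolation=cv2.INTER_CUBIC))
c=imaging.capture("scene"); np.savez("pics/scene10.npz",**c)
im=cv2.cvtColor(c["frame"],cv2.COLOR_RGB2BGR)[80:300,140:400]
cv2.imwrite("pics/scene10.png",cv2.resize(im,None,fx=2.7,fy=2.7,interpolation=cv2.INTER_CUBIC))
E
```

```text
time_s: 35.8
eef_pos: [497.7, 92.6, 130.0]
ee_rot: [0.704, -0.704, -0.062, 0.064]
force: [0.1, -0.3, 0.0]
grip_width: 0.998
time_s: 36.63
eef_pos: [501.4, -132.4, 270.9]
ee_rot: [-0.707, 0.707, -0.015, 0.016]
force: [1.0, 0.5, -0.8]
grip_width: 1.002
time_s: 37.47
eef_pos: [492.2, -359.5, 270.2]
ee_rot: [0.694, -0.694, 0.137, -0.137]
force: [-0.3, 1.1, 0.0]
grip_width: 0.997
t 37.47 tcp [ 492.2 -359.5  270.2] jawyaw -0.3905 down [ 2.e-04  2.e-04 -1.e+00] F [-0.3  1.1  0. ] w 0.997 j [-0.82  0.48  1.15  0.    1.51 -0.43]
```

View pics/top6.png

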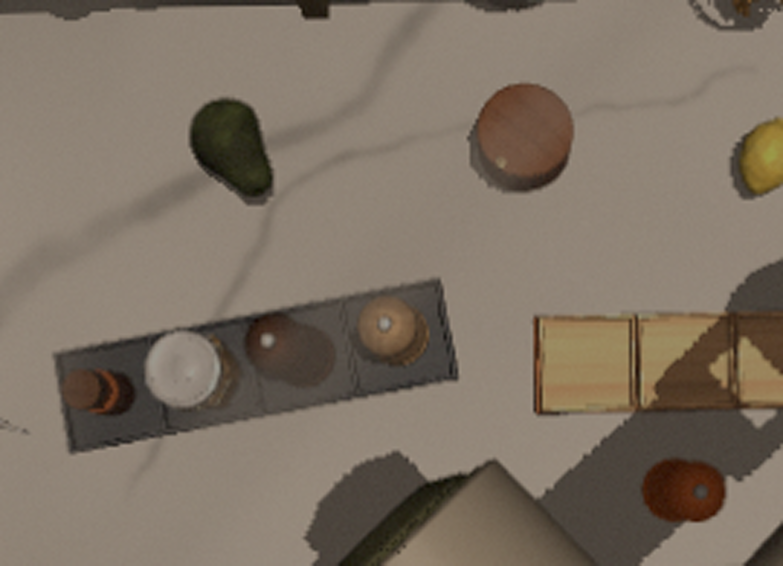

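View pics/scene10.png

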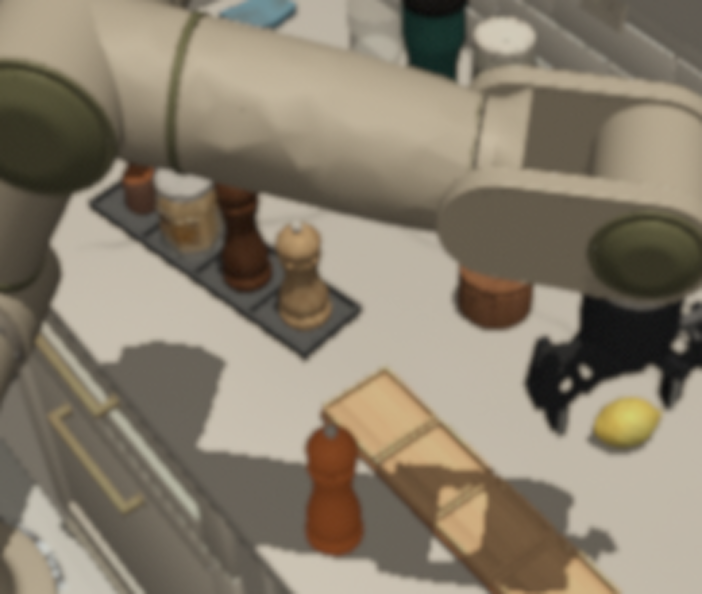

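Both views show spice jar, jar, tall mill and short mill from left to right in the dark rack, all upright. The salt cellar (top crop 525,135) and the orange mill haven't moved. One numeric check against the bay centres, then hand in.

```bash
python3 - <<'E'
from meas import *
c=load("pics/top6.npz"); P=cloud(c)
f=lambda x,y:(105+(x+.5)/2.9-.5,90+(y+.5)/2.9-.5)
for n,p,z,b in (("spice",(81,391),102,(450,358)),("jar",(183,369),108,(466,270)),("tall",(267,341),173,(482,181)),("short",(384,323),143,(498,92))):
    u,v=[int(round(q)) for q in f(*p)]
    print(n,cast(c,[f(*p)],z).round(0)[0],"bay",b,"depth top z",np.nanmax(P[v-2:v+3,u-2:u+3,2]).round(0))
f0=load("pics/top0.npz")["frame"].astype(int); d=np.abs(f0-c["frame"]).max(2)[115:160,265:310]; print("salt diff",np.percentile(d,99))
E
python3 - <<'E'
from rig import ctrl
print(ctrl.finish_job())
E
```

```text
spice [448. 358. 102.] bay (450, 358) depth top z 108.0
jar [465. 268. 108.] bay (466, 270) depth top z 114.0
tall [483. 184. 173.] bay (482, 181) depth top z 180.0
short [498.  94. 143.] bay (498, 92) depth top z 150.0
salt diff 6.0
the job is handed in; nothing more can be done
None
```

I moved all four seasonings into the dark steel rack in reverse order and handed the job in at about 37.6 s of the 99 s. From left to right they now stand spice jar, jar, tall mill, short mill. Each was lowered until I felt light contact (about 10–17 N upward), then released.

**Position:** in the last top view each one is upright and within about 3 mm of its bay centre. The scene view shows the same order, though the arm hides the tops of the spice jar and tall mill there.

**Height:** the depth readings at the tops came out 4 to 6 mm higher than expected. I put this down to the depth camera's bias, since it also read the bare worktop as 2 to 3 mm high. The contact heights were about 2 mm above what I calculated, and the arm was still pressing slightly.

**Everything else:** the salt cellar's patch of the top picture looks unchanged, and the orange mill was not touched. The gripper was open and clear of everything at the end. Hand-in gives no verdict, so I couldn't check the last second after it.

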